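Put the reagents and the marker back in their bays

ROBOT

A 7-joint arm with a two-finger parallel gripper is mounted at the origin on a cart in front of the work surface, level with it; the furniture and walls round the work are solid. World frame = base frame: x ahead of the robot, y to its left, z up, the work surface at z = 0. Lengths are in m, angles in degrees, forces in N, time in s.
With the tool pointing down it reaches from about 0.425 to 0.875 m from the base axis. Payload 4.7 kg.
Tool frame: the origin (TCP) lies on the centre line of the jaws, within the pads' length; the fingertips stand 11 mm ahead of it and the grasp point (between the pads) lies 8 mm behind it; z points along the fingers, y is the direction in which the jaws open and shut (so a half turn about z gives the same grasp; the last joint's range is limited). The gripper opens to 87 mm and grips with 3 to 60 N. Pads are 19 mm wide; open, the fingers measure 117 mm over their backs; the gripper's body (75 mm by 190 mm) begins 51 mm behind the grasp point.
Start: joints at [68.99, 18.392, -4.016, 83.108, 1.295, 78.541, -3.26], TCP at [0.242, -0.603, 0.234] pointing down, gripper open.
Joint ranges: [-163.93, 163.93], [-17.29, 119.83], [-79.2, 71.16], [3.27, 140.29], [-89.18, 269.18], [5.43, 117.66], [-154.24, 154.24]. Speed limits (degrees/s): [147.25, 147.25, 180, 180, 180, 180, 180].

INTERFACE

Orientations are given as [roll, pitch, yaw] about the fixed x, y, z axes, in that order (R = Rz(yaw) Ry(pitch) Rx(roll)).
In Python, from cell import env gives the robot as it stands.
- The arm moves only by the tool servo_tool, never from a script. Its argument "moves" is text: rows parted by semicolons, each of 7 numbers parted by spaces: the shift along the tool's x, y, z as a fraction of full scale, then the turn, a rotation vector about the tool's x, y, z as a fraction of full scale, then the gripper's target within -1 to 1 (shut at 1, half-way at 0, fully open at -1). A call has 1 to 20 rows; each row shifts and turns the pose as measured when the row begins, along the tool's axes as they then stand; what a row does not reach is not made up. Full scale, the value 1, is 1000 mm for a shift and 0.5 rad for a turn. A row lasts 1/12 s, in which the tool goes at most 41.7 mm and 7.16 degrees, less where a joint would pass 70% of its speed; a pose out of reach is approached as far as the arm can. A call with a number of a shift or a turn outside -1 to 1 is refused whole. A call with a gripper value outside its range is refused whole. The fingers move at their own pace and stop on an object; "squeeze" is the grip in N (left out, the last holds). Time passes only in rows, so rows that do not move let the fingers close. It gives the time, the measured TCP pose, the force and the opening at its end, in the units of the state.
- env.get_obs(): the state, without advancing time (a new reading comes with each control period).
- env.read_camera(name): name is "scene" or "top" or "wrist"; returns a dict with "img" (480x640x3 uint8, red, green, blue), "range_z" (480x640 float32, m along the optical axis (not along the pixel's ray), 0 where there is no reading), "mtx" (3x3 intrinsics, pixels), "T" (4x4, takes a point from camera to world coordinates); the wrist camera has in their place "hand_eye" (4x4, takes a point from camera to tool coordinates, whose origin is the TCP and whose axes are the flange's). Camera axes: x right, y up, looking along -z (the intrinsics and any distortion apply to the point x, -y, -z); pixel columns grow to the right and rows downward; lengths in m; the calibration is good to about 2 mm. The wrist camera is an equidistant fisheye: a pixel r from the principal point sees the ray r / f radians off the axis. A picture is of the moment at which its call begins: read the wrist's pose just before it.
- env.sign_off(): hands the job in, once; it reports no verdict.
The state is a dict: "time_s": time; "qpos": joint angles; "joint_velocities": joint speeds; "effort": joint torques, N m; "tool_pos": TCP position; "tool_rot": TCP orientation; "force": force on the tool from outside, world axes, zero at the start; "wrist_torque": the same for the moment, N m; "grip_width": finger opening in m.
Only numpy, scipy, OpenCV 4.12 (cv2) and the standard library are available. Lean on these libraries where they do the work, as an engineer would, in place of code of your own. Each camera call takes 0.05 s, during which the arm holds its last target.

TASK

Tidy the bench after the test run: stand the blue-capped dropper bottle in the blue bay, the red-capped dropper bottle in the red bay and the amber bottle in the yellow bay, all upright on the bay floor, and lay the red marker flat in the long white pen tray. Leave the green-capped wash bottle where it is.

Things in the scene. Friction and masses are not known exactly. Their poses are not given: they have to be found in the camera images.
- blue_dropper: small white dropper bottle with a blue cap and blue label band, 27 mm diameter, 66 mm tall, 0.02 kg, standing upright. Origin: centre of its base; z up its axis. Straight round body from the base to about 38 mm, narrower above: grasp round the body.
- red_dropper: small white dropper bottle with a red cap and red label band, 27 mm diameter, 66 mm tall, 0.02 kg, standing upright. Origin: centre of its base; z up its axis. Straight round body from the base to about 38 mm, narrower above: grasp round the body.
- amber_bottle: amber-brown reagent bottle with a black cap and white-and-purple label, 44 mm diameter, 92 mm tall, 0.09 kg, standing upright. Origin: centre of its base; z up its axis. Straight round body from the base to about 50 mm: grasp round the body.
- red_marker: marker pen, white barrel with a red cap, 132 mm long, 15 mm wide, 13 mm high, 0.016 kg, lying flat. Origin: under its middle, on the surface it lies on; y along its length, x across it, z up. Either end may point either way in the tray.
- blue_bay: blue square open bay (low plastic tray), fixed to the worktop: 64 x 64 mm outside, 56 x 56 mm inside, floor 3 mm thick, walls 4 mm thick reaching 12 mm above the worktop. Origin: centre of its underside, on the worktop; x and y along its sides, z up. Which bay stands where in the row changes.
- red_bay: red square open bay (low plastic tray), fixed to the worktop: 64 x 64 mm outside, 56 x 56 mm inside, floor 3 mm thick, walls 4 mm thick reaching 12 mm above the worktop. Origin: centre of its underside, on the worktop; x and y along its sides, z up. Which bay stands where in the row changes.
- yellow_bay: yellow, larger square open bay (low plastic tray), fixed to the worktop: 80 x 80 mm outside, 72 x 72 mm inside, floor 3 mm thick, walls 4 mm thick reaching 12 mm above the worktop. Origin: centre of its underside, on the worktop; x and y along its sides, z up. Which bay stands where in the row changes.
- pen_tray: long white open pen tray, fixed to the worktop: 84 x 168 mm outside, 76 x 160 mm inside, floor 2 mm thick, walls 4 mm thick reaching 9 mm above the worktop. Origin: centre of its underside, on the worktop; y along its length, x across it, z up.
- dispenser: tall white bench dispenser, fixed, about 0.41 m tall and 0.2 m wide, standing at the back between the loose things (left of it) and the bays (right of it): an obstacle to keep clear of. Its upright front face is about 115 mm nearer the robot than its origin (the origin is on the worktop); cross from one side to the other in front of it.
- wash_bottle: larger white wash bottle with a green cap, 54 mm diameter, 118 mm tall, 0.14 kg, loose, standing upright near the robot; a bystander without a bay, to leave alone. Origin: centre of its base.
There are look-alikes about, which are no part of the job. What is shaped like the amber_bottle but pink is not meant.

How it is judged (in metres and radians):
At the end, for the whole second after the job is handed in: Each bottle stands upright (0.08 rad) on the floor of its own bay, within 16.5 mm (amber 15.5 mm) of centre along each side; the marker lies flat inside the pen tray (within 33 mm across, 16 mm along); all at rest; wash bottle moved under 25 mm (x of blue_dropper in the frame of blue_bay between -0.0165 and 0.0165 m and y of blue_dropper in the frame of blue_bay between -0.0165 and 0.0165 m and z of blue_dropper in the frame of blue_bay between 0 and 0.006 m and angle between each of blue_dropper, red_dropper, amber_bottle, red_marker's own z axis and vertical below 0.08 rad and linear speed of each of blue_dropper, red_dropper, amber_bottle, red_marker below 0.02 m/s and angular speed of each of blue_dropper, red_dropper, amber_bottle, red_marker below 0.2 rad/s and x of red_dropper in the frame of red_bay between -0.0165 and 0.0165 m and y of red_dropper in the frame of red_bay between -0.0165 and 0.0165 m and z of red_dropper in the frame of red_bay between 0 and 0.006 m and x of amber_bottle in the frame of yellow_bay between -0.0155 and 0.0155 m and y of amber_bottle in the frame of yellow_bay between -0.0155 and 0.0155 m and z of amber_bottle in the frame of yellow_bay between 0 and 0.006 m and x of red_marker in the frame of pen_tray between -0.033 and 0.033 m and y of red_marker in the frame of pen_tray between -0.016 and 0.016 m and z of red_marker in the frame of pen_tray between 0 and 0.005 m and distance of wash_bottle from where it was at the start of the episode below 0.025 m); the robot touches nothing.
It fails at once if the green-capped wash bottle is pushed more than 25 mm or picked up (distance of wash_bottle from where it was at the start of the episode above 0.025 m).
It also fails if it takes over 120 s, if anything falls off the work surface, if the arm or the gripper's body presses on something with over 40 N, if the wrist force passes 120 N, or if a joint passes its speed limit or range.

## Working session

There is one attempt and no reset: what is moved stays moved. The work goes in short steps, Python scripts to look and compute and a tool call to move; the robot and the scene stay as the last step left them, time stands still between calls to the robot, and variables do not carry over. Pictures are saved under pics/ and viewed, and the job is handed in when it is done.

Besides the shell and the picture viewer there is one more tool, called as name(argument=value, ...) on one line, values as JSON. servo_tool: Moves the arm, as the interface text tells. Its arguments: {"type":"object","properties":{"moves":{"type":"string"},"squeeze":{"type":"number"}},"required":["moves"]}

```bash
ls; mkdir -p pics; python3 - <<'E'
from cell import env
import cv2,numpy as np
o=env.get_obs();print(o)
for n in ("scene","top","wrist"):
    c=env.read_camera(n)
    cv2.imwrite(f"pics/{n}0.png",c["img"][:,:,::-1])
    print(n,c["mtx"],c.get("T",c.get("hand_eye")),[k for k in c])
E
```

```text
pics
{'time_s': 0.0, 'qpos': array([68.99031688, 18.43788518, -4.01556462, 83.17287986,  1.29187034,
       78.54074931, -3.25889651]), 'joint_velocities': array([-0.02119724, -0.01164545, -0.04876442,  0.01651348,  0.0030427 ,
        0.03552278,  0.05244335]), 'effort': array([ 5.81938116e-05, -4.91289067e+01, -4.03471906e-01, -3.12527633e+01,
       -6.37629256e-02,  4.38201951e-02,  2.13743347e-04]), 'tool_pos': array([ 0.24135357, -0.60297224,  0.23249251]), 'tool_rot': array([-1.79893551e+02,  2.59823946e-03,  2.18199006e+01]), 'force': array([0.03948819, 0.26496182, 0.41694555]), 'wrist_torque': array([ 0.00582006, -0.01560935,  0.06918017]), 'grip_width': 0.08739711146700326}
scene [[506.24154373   0.         316.11636436]
 [  0.         506.24154373 243.89415364]
 [  0.           0.           1.        ]] [[-0.74898516  0.4934649  -0.44216922 -0.05120269]
 [-0.66225904 -0.53654785  0.52300036  0.69508448]
 [ 0.02083738  0.68455007  0.72866796  0.97047636]
 [ 0.          0.          0.          1.        ]] ['img', 'range_z', 'mtx', 'T']
top [[601.85930458   0.         315.53281079]
 [  0.         601.85930458 248.96977202]
 [  0.           0.           1.        ]] [[-0.01877796  0.98667398 -0.16162252  0.23924423]
 [-0.9997882  -0.01716847  0.01134928  0.04565725]
 [ 0.00842323  0.1618014   0.98678739  1.66132682]
 [ 0.          0.          0.          1.        ]] ['img', 'range_z', 'mtx', 'T']
wrist [[371.64829954   0.         322.05349149]
 [  0.         371.64829954 237.65659201]
 [  0.           0.           1.        ]] [[-5.01078094e-04  9.71146246e-01  2.38484208e-01  6.50119797e-02]
 [ 9.99999818e-01  4.06806691e-04  4.44512505e-04  5.99361793e-04]
 [ 3.34669680e-04  2.38484387e-01 -9.71146274e-01 -1.51607990e-01]
 [ 0.00000000e+00  0.00000000e+00  0.00000000e+00  1.00000000e+00]] ['img', 'range_z', 'mtx', 'hand_eye']
```

View pics/top0.png

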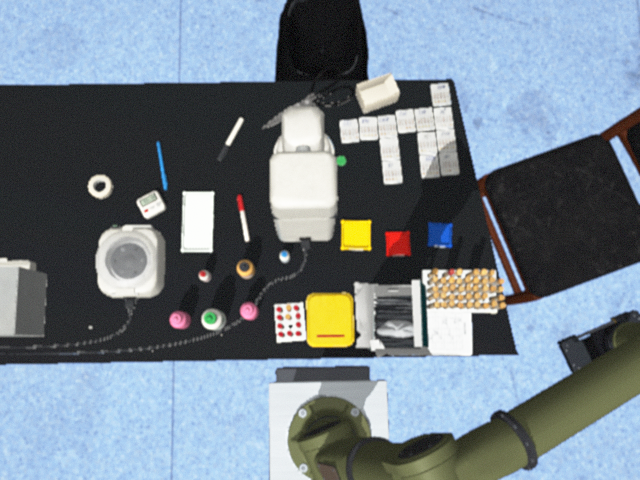

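View pics/scene0.png

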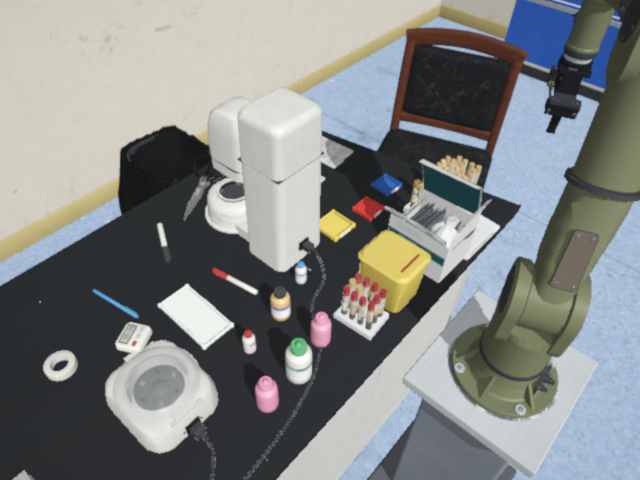

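View pics/wrist0.png

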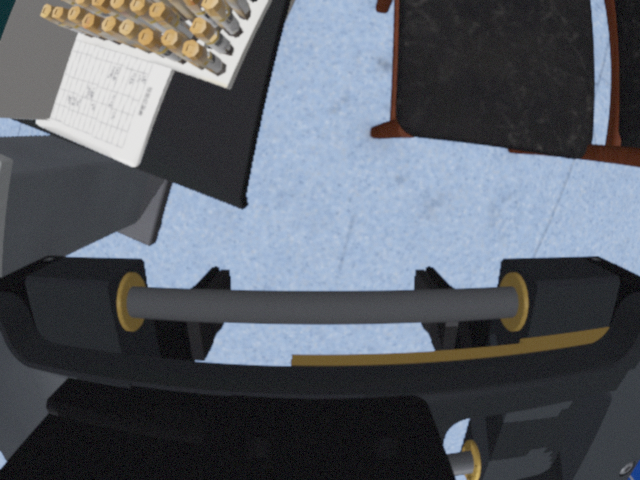

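```bash
cat > h.py <<'E'
import numpy as np,cv2
from cell import env
def cloud(c):
    K=c["mtx"];z=c["range_z"];v,u=np.mgrid[0:480,0:640]
    P=np.stack([(u-K[0,2])/K[0,0]*z,-(v-K[1,2])/K[1,1]*z,-z],-1)
    W=P@c["T"][:3,:3].T+c["T"][:3,3]; W[z==0]=np.nan
    return W
def ray(c,u,v,h):
    K=c["mtx"];d=np.array([(u-K[0,2])/K[0,0],-(v-K[1,2])/K[1,1],-1])
    d=c["T"][:3,:3]@d;o=c["T"][:3,3];return o+d*(h-o[2])/d[2]
E
python3 - <<'E'
from h import *
t=env.read_camera("top");s=env.read_camera("scene")
np.savez("cams0.npz",**{f"t_{k}":v for k,v in t.items()},**{f"s_{k}":v for k,v in s.items()})
a=t["img"][180:340,160:320,::-1];b=t["img"][120:300,300:480,::-1]
cv2.imwrite("pics/cropA.png",cv2.resize(a,(800,600)[:1]*1+(600,) if 0 else (600,600),interpolation=cv2.INTER_CUBIC))
cv2.imwrite("pics/cropB.png",cv2.resize(b,(600,600),interpolation=cv2.INTER_CUBIC))
a=s["img"][250:420,190:350,::-1];cv2.imwrite("pics/cropS.png",cv2.resize(a,(560,595),interpolation=cv2.INTER_CUBIC))
W=cloud(t)
for n,(u,v) in dict(amber=(246,268),pink1=(179,320),pink2=(249,311),redd=(205,276),blued=(284,257),marker=(242,218),tray=(198,222),yb=(356,235),rb=(398,243),bb=(440,235),wash=(211,319),greenblob=(341,161),table=(230,240),disp=(305,225)).items(): print(n,W[v,u].round(4))
E
```

```text
amber [0.4485 0.2109 0.0945]
pink1 [0.3166 0.3859 0.0847]
pink2 [0.3367 0.2043 0.0828]
redd [0.4349 0.3261 0.0479]
blued [0.4824 0.1128 0.0516]
marker [0.5998 0.2302 0.0165]
tray [0.5929 0.3548 0.005 ]
yb [ 0.5493 -0.0879 -0.0008]
rb [ 0.525  -0.2057 -0.0039]
bb [ 0.5449 -0.324   0.0012]
wash [0.3161 0.2977 0.1162]
greenblob [ 0.7382 -0.0462  0.0865]
table [0.5404 0.2652 0.0029]
disp [0.5359 0.0537 0.2159]
```

View pics/cropA.png

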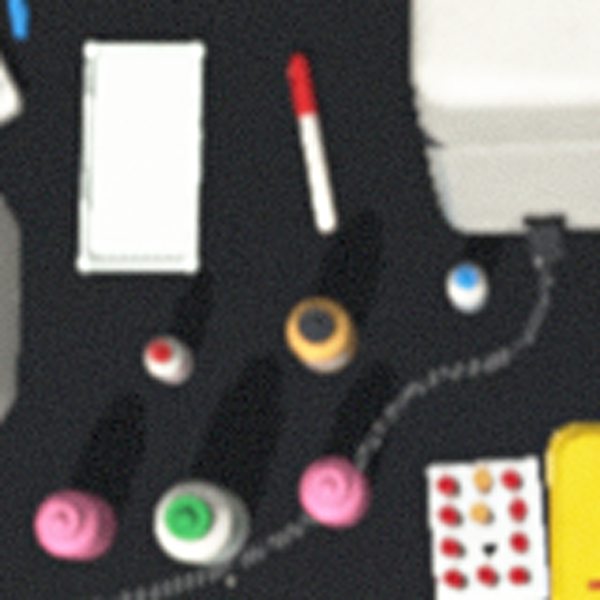

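View pics/cropB.png

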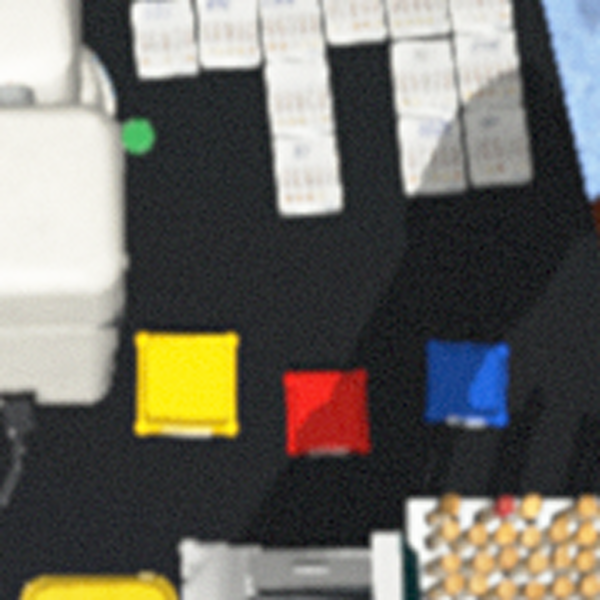

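View pics/cropS.png

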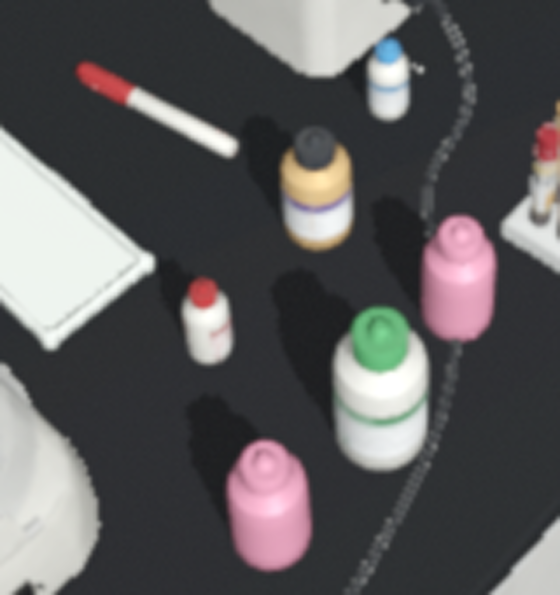

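```bash
python3 - <<'E'
from h import *
d=np.load("cams0.npz")
t={k[2:]:d[k] for k in d if k[:2]=="t_"};s={k[2:]:d[k] for k in d if k[:2]=="s_"}
A=lambda x,y:((x+.5)/3.75-.5+160,(y+.5)/3.75-.5+180)
S=lambda x,y:((x+.5)/3.5-.5+190,(y+.5)/3.5-.5+250)
B=lambda x,y:((x+.5)/(10/3)-.5+300,(y+.5)/(10/3)-.5+120)
print("blue",ray(t,*A(467,275),.066),ray(s,*S(389,44),.066))
print("red",ray(t,*A(160,352),.066),ray(s,*S(203,285),.066))
print("amber",ray(t,*A(317,323),.092),ray(s,*S(316,136),.092))
print("wash",ray(t,*A(187,516),.118),ray(s,*S(380,317),.118))
print("marker ends",[ray(t,*A(*p),.010)[:2].round(4) for p in [(297,57),(327,230)]],[ray(s,*S(*p),.007)[:2].round(4) for p in [(82,72),(236,147)]])
print("tray corners",[ray(t,*A(*p),.009)[:2].round(4) for p in [(85,43),(203,43),(197,271),(79,270)]])
print("yellow",[ray(t,*B(*p),.012)[:2].round(4) for p in [(137,333),(238,333),(238,435),(136,435)]])
print("red",[ray(t,*B(*p),.012)[:2].round(4) for p in [(284,371),(368,369),(370,452),(287,455)]])
print("blue",[ray(t,*B(*p),.012)[:2].round(4) for p in [(427,341),(508,343),(509,426),(427,421)]])
# dispenser extents from clouds
for c,n in((t,"t"),(s,"s")):
    W=cloud(c).reshape(-1,3)
    for z0,z1 in((.02,.06),(.06,.1),(.1,.15),(.15,.2),(.2,.3),(.3,.45)):
        m=(W[:,2]>z0)&(W[:,2]<z1)&(W[:,0]>.49)&(W[:,0]<.9)&(abs(W[:,1]-.05)<.14)
        if m.sum()>3: print(n,z0,z1,m.sum(),np.percentile(W[m][:,:2],[1,99],axis=0).round(3).tolist())
    m=(W[:,2]>.03)&(W[:,2]<.5)&(W[:,0]>.2)&(W[:,0]<.49)&(W[:,1]<.08)&(W[:,1]>-.5)
    Q=W[m]
    for y in np.arange(-.5,.08,.05):
        k=(Q[:,1]>=y)&(Q[:,1]<y+.05)
        if k.sum(): print(n,"y",round(y,2),"xmax",np.percentile(Q[k][:,0],99).round(3),"zmax",np.percentile(Q[k][:,2],99).round(3), "zmax x>.4",(Q[k&(Q[:,0]>.4)][:,2].max() if (k&(Q[:,0]>.4)).any() else None))
E
```

```text
blue [0.4911399  0.11162865 0.066     ] [0.48494617 0.11511355 0.066     ]
red [0.43957442 0.33017841 0.066     ] [0.43704352 0.3319306  0.066     ]
amber [0.45482298 0.21595473 0.092     ] [0.45137211 0.21900963 0.092     ]
wash [0.32053465 0.30129244 0.118     ] [0.32043576 0.30090719 0.118     ]
marker ends [array([0.6681, 0.2399]), array([0.5356, 0.2175])] [array([0.6621, 0.2434]), array([0.5336, 0.2166])]
tray corners [array([0.6818, 0.3994]), array([0.6804, 0.3108]), array([0.5066, 0.3137]), array([0.5089, 0.4009])]
yellow [array([ 0.5916, -0.0455]), array([ 0.5902, -0.1304]), array([ 0.5034, -0.1275]), array([ 0.5049, -0.0424])]
red [array([ 0.557 , -0.1679]), array([ 0.5575, -0.2384]), array([ 0.4871, -0.237 ]), array([ 0.4858, -0.1677])]
blue [array([ 0.5806, -0.2892]), array([ 0.5777, -0.3573]), array([ 0.507 , -0.3542]), array([ 0.5125, -0.2858])]
t 0.02 0.06 185 [[0.491, -0.022], [0.824, 0.134]]
t 0.06 0.1 451 [[0.491, -0.054], [0.82, 0.128]]
t 0.1 0.15 210 [[0.535, -0.019], [0.553, 0.13]]
t 0.15 0.2 224 [[0.535, -0.017], [0.551, 0.129]]
t 0.2 0.3 540 [[0.535, -0.017], [0
[... 964 characters left out ...]
, 0.133]]
s 0.3 0.45 6845 [[0.532, -0.004], [0.772, 0.131]]
s y -0.5 xmax 0.405 zmax 0.324 zmax x>.4 0.10674768416206304
s y -0.45 xmax 0.429 zmax 0.11 zmax x>.4 0.110204396154713
s y -0.4 xmax 0.43 zmax 0.11 zmax x>.4 0.11015452177321317
s y -0.35 xmax 0.433 zmax 0.084 zmax x>.4 0.08422651729162212
s y -0.3 xmax 0.434 zmax 0.121 zmax x>.4 0.10926579215874399
s y -0.25 xmax 0.391 zmax 0.24 zmax x>.4 None
s y -0.2 xmax 0.389 zmax 0.244 zmax x>.4 None
s y -0.15 xmax 0.394 zmax 0.179 zmax x>.4 None
s y -0.1 xmax 0.387 zmax 0.184 zmax x>.4 None
s y -0.05 xmax 0.373 zmax 0.137 zmax x>.4 None
s y -0.0 xmax 0.373 zmax 0.137 zmax x>.4 None
s y 0.05 xmax 0.487 zmax 0.133 zmax x>.4 0.05311355545805885
```

```bash
cat >> h.py <<'E'
from scipy.spatial.transform import Rotation as R
def goalR(yaw,lean=0):  # lean>0: tool top leans toward tool -x
    return R.from_euler('z',yaw,degrees=True)*R.from_euler('x',180,degrees=True)*R.from_euler('y',lean,degrees=True)
def plan(wps,step=.04,turn=7.0,ng=3):
    o=env.get_obs();p=np.array(o["tool_pos"]);r=R.from_euler('xyz',o["tool_rot"],degrees=True)
    print("t",round(o["time_s"],2),"pos",p.round(4),"rot",np.round(o["tool_rot"],2),"w",round(o["grip_width"],4))
    for w in wps:
        g=np.array(w[:3]);rg=goalR(*w[3:]);
        rv=(r.inv()*rg).as_rotvec();D=g-p
        n=int(max(1,np.ceil(np.linalg.norm(D)/step),np.ceil(np.degrees(np.linalg.norm(rv))/turn)))
        out=[];
        for i in range(n):
            s=r.inv().apply(D/n);out.append(" ".join(f"{x:.{ng}f}".rstrip('0').rstrip('.') for x in [*s,*(rv/n/.5)]))
            r=r*R.from_rotvec(rv/n)
        p=g;r=rg
        print(w,"rows",n,"|"," ; ".join(out))
E
python3 - <<'E'
from h import *
d=np.load("cams0.npz")
s={k[2:]:d[k] for k in d if k[:2]=="s_"};t={k[2:]:d[k] for k in d if k[:2]=="t_"}
for c,n in((t,"top"),(s,"scene")):
    hsv=cv2.cvtColor(c["img"],cv2.COLOR_RGB2HSV);W=cloud(c)
    for nm,lo,hi in(("y",20,35),("b",100,125),("r",0,6)):
        m=(hsv[...,0]>=lo)&(hsv[...,0]<=hi)|((nm=="r")&(hsv[...,0]>174))
        m&=(hsv[...,1]>150)&(hsv[...,2]>60)&(abs(W[...,2])<.03)&(W[...,0]>.47)&(W[...,0]<.62)&(W[...,1]<-.02)&(W[...,1]>-.42)
        v,u=np.nonzero(m);P=np.array([ray(c,a,b,.009 )[:2] for a,b in zip(u,v)])
        q=np.percentile(P,[2,98],axis=0);print(n,nm,len(P),q.round(4).tolist(),q.mean(0).round(4),cv2.minAreaRect(P.astype(np.float32)*1000)[2])
plan([(.30,-.50,.30,90),(.46,-.36,.30,120),(.445,-.12,.30,180),(.44,.15,.30,180),(.453,.217,.28,180)])
E
```

```text
top y 914 [[0.5072, -0.1269], [0.5908, -0.0449]] [ 0.549  -0.0859] 88.54698181152344
top b 585 [[0.5118, -0.355], [0.5801, -0.2883]] [ 0.5459 -0.3217] 86.81877136230469
top r 615 [[0.4892, -0.2359], [0.5569, -0.1689]] [ 0.5231 -0.2024] 88.99739837646484Traceback (most recent call last):
  File "<stdin>", line 10, in <module>
    return _quantile_unchecked(
        a, q, axis, out, overwrite_input, method, keepdims, weights)
    return _ureduce(a,
                    func=_quantile_ureduce_func,
    ...<5 lines>...
                    overwrite_input=overwrite_input,
                    method=method)
    r = func(a, **kwargs)
    result = _quantile(arr,
                       quantiles=q,
    ...<2 lines>...
                       out=out,
                       weights=wgt)
    slices_having_nans = np.isnan(arr[-1, ...])
                                  ~~~^^^^^^^^^
IndexError: index -1 is out of bounds for axis 0 with size 0
```

```bash
python3 - <<'E'
from h import *
d=np.load("cams0.npz")
s={k[2:]:d[k] for k in d if k[:2]=="s_"}
W=cloud(s)
for u,v in((336,226),(368,209),(387,185)): print(ray(s,u,v,.006).round(4),W[v,u].round(4))
a=s["img"][165:255,300:420,::-1];cv2.imwrite("pics/cropSB.png",cv2.resize(a,(800,600),interpolation=cv2.INTER_CUBIC))
plan([(.30,-.50,.30,90),(.46,-.36,.30,120),(.445,-.12,.30,180),(.44,.15,.30,180),(.453,.217,.28,180)])
E
```

```text
[ 0.5385 -0.0834  0.006 ] [ 0.5392 -0.0844  0.0048]
[ 0.5159 -0.1963  0.006 ] [ 0.518  -0.1997  0.0023]
[ 0.538  -0.3172  0.006 ] [ 0.5436 -0.3269 -0.0032]
t 0.25 pos [ 0.2415 -0.6032  0.2331] rot [-1.7995e+02  1.0000e-02  2.1820e+01] w 0.0869
(0.3, -0.5, 0.3, 90) rows 10 | 0.009 -0.007 -0.007 -0 -0 -0.238 ; 0.01 -0.006 -0.007 -0 -0 -0.238 ; 0.011 -0.005 -0.007 -0 -0 -0.238 ; 0.011 -0.004 -0.007 -0 -0 -0.238 ; 0.012 -0.002 -0.007 -0 -0 -0.238 ; 0.012 -0.001 -0.007 -0 -0 -0.238 ; 0.012 0 -0.007 -0 -0 -0.238 ; 0.012 0.002 -0.007 -0 -0 -0.238 ; 0.011 0.003 -0.007 -0 -0 -0.238 ; 0.011 0.005 -0.007 -0 -0 -0.238
(0.46, -0.36, 0.3, 120) rows 6 | 0.023 0.027 0 0 0 -0.175 ; 0.021 0.029 0 0 0 -0.175 ; 0.018 0.03 0 0 0 -0.175 ; 0.016 0.032 0 0 0 -0.175 ; 0.013 0.033 0 0 0 -0.175 ; 0.01 0.034 0 0 0 -0.175
(0.445, -0.12, 0.3, 180) rows 9 | 0.024 0.012 0 0 0 -0.233 ; 0.022 0.015 0 0 0 -0.233 ; 0.021 0.017 0 0 0 -0.233 ; 0.018 0.019 0 0 0 -0.233 ; 0.016 0.021 0 0 0 -0.233 ; 0.013 0.023 0 0 0 -0.233 ; 0.011 0.024 0 0 0 -0.233 ; 0.008 0.026 0 0 0 -0.233 ; 0.005 0.026 0 0 0 -0.233
(0.44, 0.15, 0.3, 180) rows 7 | 0.001 0.039 0 0 0 0 ; 0.001 0.039 0 0 0 0 ; 0.001 0.039 0 0 0 0 ; 0.001 0.039 0 0 0 0 ; 0.001 0.039 0 0 0 0 ; 0.001 0.039 0 0 0 0 ; 0.001 0.039 0 0 0 0
(0.453, 0.217, 0.28, 180) rows 2 | -0.007 0.034 0.01 0 0 0 ; -0.007 0.034 0.01 0 0 0
```

View pics/cropSB.png

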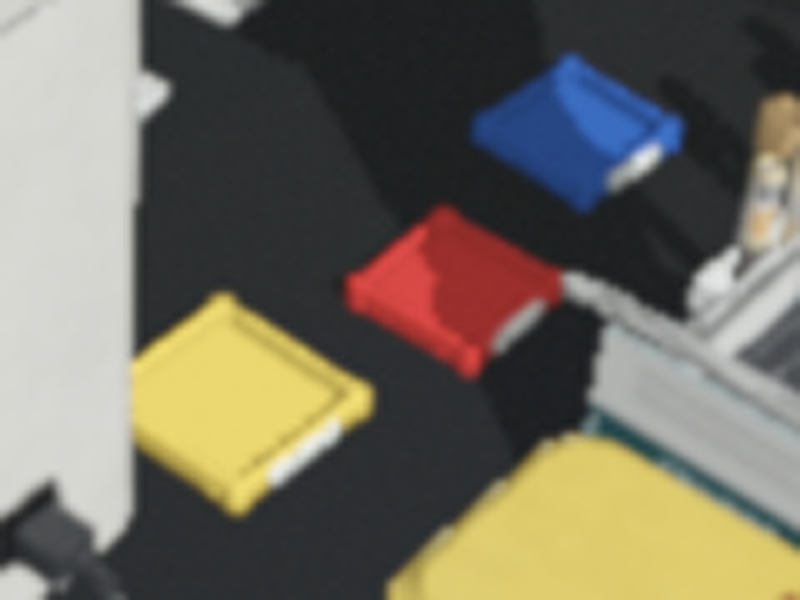

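servo_tool(moves="0.009 -0.007 -0.007 0 0 -0.238 -1; 0.01 -0.006 -0.007 0 0 -0.238 -1; 0.011 -0.005 -0.007 0 0 -0.238 -1; 0.011 -0.004 -0.007 0 0 -0.238 -1; 0.012 -0.002 -0.007 0 0 -0.238 -1; 0.012 -0.001 -0.007 0 0 -0.238 -1; 0.012 0 -0.007 0 0 -0.238 -1; 0.012 0.002 -0.007 0 0 -0.238 -1; 0.011 0.003 -0.007 0 0 -0.238 -1; 0.011 0.005 -0.007 0 0 -0.238 -1; 0.023 0.027 0 0 0 -0.175 -1; 0.021 0.029 0 0 0 -0.175 -1; 0.018 0.03 0 0 0 -0.175 -1; 0.016 0.032 0 0 0 -0.175 -1; 0.013 0.033 0 0 0 -0.175 -1; 0.01 0.034 0 0 0 -0.175 -1", squeeze=12)

```text
time_s: 1.58
tool_pos: [0.4475, -0.3471, 0.3029]
tool_rot: [-179.6, -0.2, 123.5]
force: [0.5, -0.8, -0.1]
grip_width: 0.0869
```

```bash
python3 - <<'E'
from h import *
print(env.get_obs()["qpos"].round(1))
plan([(.445,-.12,.30,180),(.44,.15,.30,180),(.453,.217,.28,180)])
E
```

```text
[ 58.1   8.5 -26.   88.1   4.   84.7  65.6]
t 1.58 pos [ 0.4475 -0.3471  0.3029] rot [-179.65   -0.22  123.54] w 0.0869
(0.445, -0.12, 0.3, 180) rows 9 | 0.021 0.014 0 -0.001 -0.001 -0.219 ; 0.02 0.016 0 -0.001 -0.001 -0.219 ; 0.018 0.018 0 -0.001 -0.001 -0.219 ; 0.016 0.02 0 -0.001 -0.001 -0.219 ; 0.013 0.021 0 -0.001 -0.001 -0.219 ; 0.011 0.023 0 -0.001 -0.001 -0.219 ; 0.008 0.024 0 -0.001 -0.001 -0.219 ; 0.006 0.025 0 -0.001 -0.001 -0.219 ; 0.003 0.025 0 -0.001 -0.001 -0.219
(0.44, 0.15, 0.3, 180) rows 7 | 0.001 0.039 0 0 0 0 ; 0.001 0.039 0 0 0 0 ; 0.001 0.039 0 0 0 0 ; 0.001 0.039 0 0 0 0 ; 0.001 0.039 0 0 0 0 ; 0.001 0.039 0 0 0 0 ; 0.001 0.039 0 0 0 0
(0.453, 0.217, 0.28, 180) rows 2 | -0.007 0.034 0.01 0 0 0 ; -0.007 0.034 0.01 0 0 0
```

servo_tool(moves="0.021 0.014 0 0 0 -0.219 -1; 0.02 0.016 0 0 0 -0.219 -1; 0.018 0.018 0 0 0 -0.219 -1; 0.016 0.02 0 0 0 -0.219 -1; 0.013 0.021 0 0 0 -0.219 -1; 0.011 0.023 0 0 0 -0.219 -1; 0.008 0.024 0 0 0 -0.219 -1; 0.006 0.025 0 0 0 -0.219 -1; 0.003 0.025 0 0 0 -0.219 -1; 0 0 0 0 0 0 -1")

```text
time_s: 2.42
tool_pos: [0.4435, -0.0972, 0.3022]
tool_rot: [179.8, -0.2, -175.9]
force: [0.3, -0.2, 0.6]
grip_width: 0.0867
```

```bash
python3 - <<'E'
from h import *
print(env.get_obs()["qpos"].round(1))
plan([(.44,.15,.30,180),(.445,.217,.26,180)])
c=env.read_camera("wrist");cv2.imwrite("pics/w1.png",c["img"][:,:,::-1])
E
```

```text
[ 49.7  -6.9 -36.7 101.7  -4.2  84.2 107.8]
t 2.42 pos [ 0.4435 -0.0972  0.3022] rot [ 179.82   -0.24 -175.86] w 0.0867
(0.44, 0.15, 0.3, 180) rows 7 | -0.002 0.035 0 0.001 -0.001 0.021 ; -0.002 0.035 0 0.001 -0.001 0.021 ; -0.001 0.035 0 0.001 -0.001 0.021 ; -0.001 0.035 0 0.001 -0.001 0.021 ; -0.001 0.035 0 0.001 -0.001 0.021 ; -0 0.035 0 0.001 -0.001 0.021 ; 0 0.035 0 0.001 -0.001 0.021
(0.445, 0.217, 0.26, 180) rows 2 | -0.002 0.034 0.02 0 0 0 ; -0.002 0.034 0.02 0 0 0
```

View pics/w1.png

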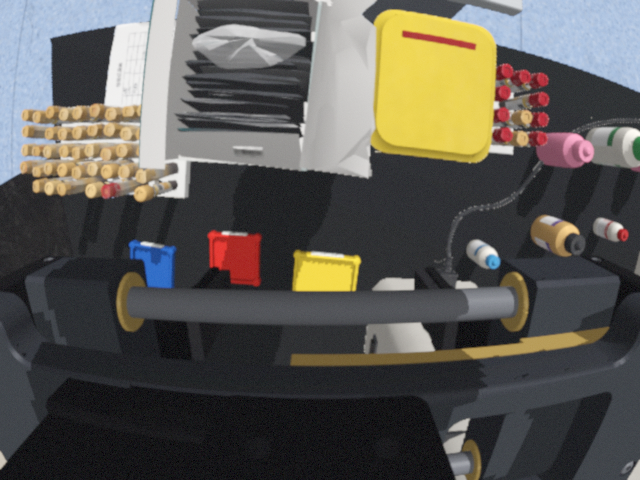

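```bash
cat >> h.py <<'E'
def wcam():
    o=env.get_obs();c=env.read_camera("wrist")
    T=np.eye(4);T[:3,:3]=R.from_euler('xyz',o["tool_rot"],degrees=True).as_matrix();T[:3,3]=o["tool_pos"]
    c["T"]=T@c["hand_eye"];return c
def wdir(c,u,v):
    K=c["mtx"];x=(np.asarray(u)-K[0,2])/K[0,0];y=(np.asarray(v)-K[1,2])/K[1,1];th=np.hypot(x,y)
    s=np.sin(th)/np.maximum(th,1e-9);d=np.stack([x*s,-y*s,-np.cos(th)],-1)
    return d@c["T"][:3,:3].T
def wray(c,u,v,h):
    d=wdir(c,u,v);o=c["T"][:3,3];return o+d*(h-o[2])/d[...,2]
E
python3 - <<'E'
from h import *
c=wcam()
a=c["img"][200:300,100:660-20,::-1];
cv2.imwrite("pics/w1a.png",cv2.resize(c["img"][215:310,115:375,::-1],None,fx=3,fy=3,interpolation=cv2.INTER_CUBIC))
cv2.imwrite("pics/w1b.png",cv2.resize(c["img"][190:290,450:640,::-1],None,fx=4,fy=4,interpolation=cv2.INTER_CUBIC))
np.save("w1T.npy",c["T"])
E
```

```text
(no output)
```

View pics/w1a.png

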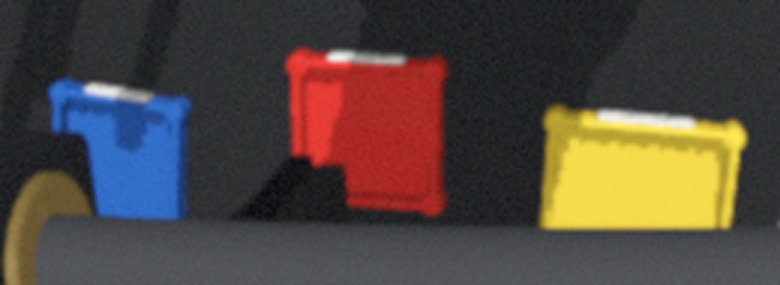

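View pics/w1b.png

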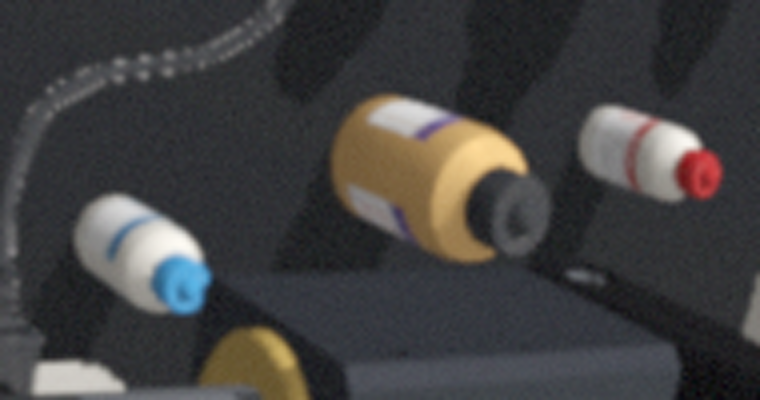

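```bash
python3 - <<'E'
from h import *
c=wcam()
a=lambda x,y:((x+1)/3-.5+115,(y+1)/3-.5+215)
b=lambda x,y:((x+.5)/4-.5+450,(y+.5)/4-.5+190)
f=lambda p,h,g:wray(c,*g(*p),h)[:2].round(4).tolist()
print("blue bay near rim",f((52,85),.012,a),f((188,100),.012,a))
print("red bay",f((290,55),.012,a),f((446,64),.012,a),f((442,212),.012,a))
print("yellow",f((547,108),.012,a),f((745,128),.012,a))
print("blue d",f((186,290),.066,b)); print("red d",f((706,176),.066,b)); print("amber",f((525,218),.092,b))
E
```

```text
blue bay near rim [0.5097, -0.354] [0.512, -0.2857]
red bay [0.4892, -0.2383] [0.489, -0.1715] [0.5542, -0.172]
yellow [0.5051, -0.129] [0.5088, -0.0466]
blue d [0.4906, 0.1073]
red d [0.4417, 0.3244]
amber [0.456, 0.2128]
```

servo_tool(moves="-0.002 0.035 0 0 0 0.021 -1; -0.002 0.035 0 0 0 0.021 -1; -0.002 0.035 0 0 0 0.021 -1; -0.001 0.035 0 0 0 0.021 -1; -0.001 0.035 0 0 0 0.021 -1; -0.001 0.035 0 0 0 0.021 -1; 0 0.035 0 0 0 0.021 -1; -0.002 0.034 0.015 0 0 0 -1; -0.002 0.024 0.015 0 0 0 -1; 0 0 0 0 0 0 -1")

```text
time_s: 3.4
tool_pos: [0.4622, 0.1935, 0.272]
tool_rot: [179.7, 0.0, 176.2]
force: [-0.7, -0.5, -0.5]
grip_width: 0.0874
```

```bash
python3 - <<'E'
from h import *
print(env.get_obs()["qpos"].round(1))
c=wcam();cv2.imwrite("pics/w2.png",c["img"][:,:,::-1]);np.save("w2T.npy",c["T"])
plan([(.453,.2165,.15,180,6),(.453,.2165,.039,180,6)])
E
```

```text
[ 36.2   1.9 -62.1  98.9   1.4  80.1  60. ]
t 3.45 pos [0.4627 0.1913 0.2729] rot [1.7977e+02 5.0000e-02 1.7611e+02] w 0.0871
(0.453, 0.2165, 0.15, 180, 6) rows 4 | 0.003 0.006 0.031 0.004 0.053 -0.034 ; 0.002 0.006 0.031 0.004 0.053 -0.034 ; 0.001 0.006 0.031 0.004 0.053 -0.034 ; 0 0.006 0.031 0.004 0.053 -0.034
(0.453, 0.2165, 0.039, 180, 6) rows 3 | -0.004 -0 0.037 0 0 0 ; -0.004 -0 0.037 0 0 0 ; -0.004 -0 0.037 0 0 0
```

View pics/w2.png

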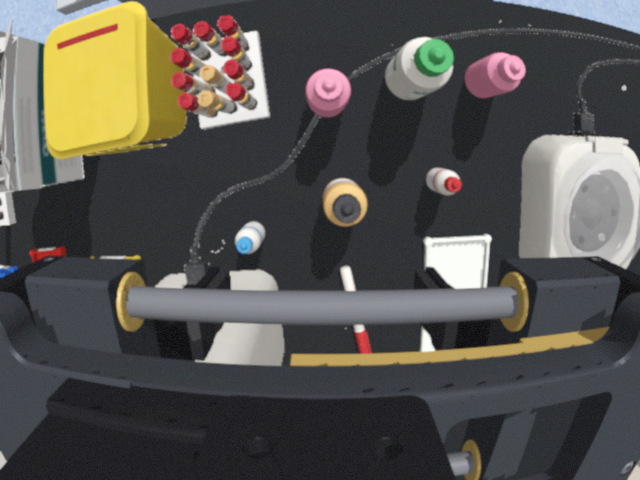

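```bash
python3 - <<'E'
from h import *
c=wcam()
cv2.imwrite("pics/w2a.png",cv2.resize(c["img"][150:280,220:480,::-1],None,fx=3,fy=3,interpolation=cv2.INTER_CUBIC))
E
```

```text
(no output)
```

View pics/w2a.png

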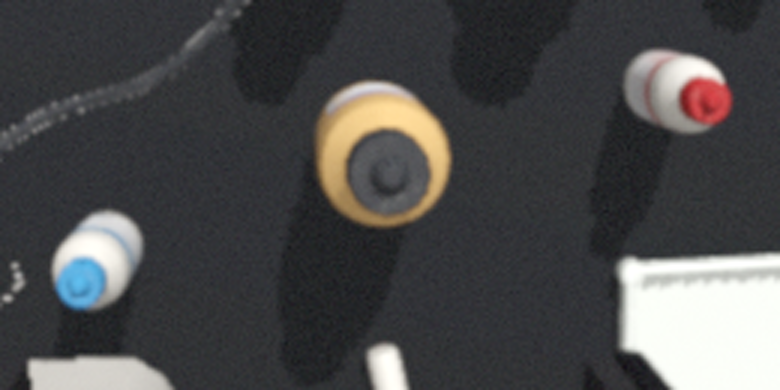

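```bash
python3 - <<'E'
from h import *
c=wcam()
a=lambda x,y:((x+1)/3-.5+220,(y+1)/3-.5+150)
f=lambda p,h:wray(c,*a(*p),h)[:2].round(4).tolist()
print("amber",f((390,174),.092),"blue",f((80,285),.066),"red",f((708,101),.066))
print("amber base back edge",f((370,82),.045)); print("blue base back",f((115,211),.0)); print("marker end", f((380,345),.0065))
print("tray corner", f((630,268),.009))
E
```

```text
amber [0.4553, 0.2153] blue [0.4898, 0.1108] red [0.4412, 0.3267]
amber base back edge [0.431, 0.2135]
blue base back [0.4777, 0.1134]
marker end [0.5378, 0.2135]
tray corner [0.513, 0.3147]
```

```bash
python3 - <<'E'
from h import *
plan([(.4545,.2157,.15,180,6),(.4545,.2157,.039,180,6)])
E
```

```text
t 3.55 pos [0.4637 0.1881 0.2738] rot [1.7990e+02 1.6000e-01 1.7584e+02] w 0.0873
(0.4545, 0.2157, 0.15, 180, 6) rows 4 | 0.003 0.007 0.031 0.003 0.054 -0.036 ; 0.002 0.007 0.031 0.003 0.054 -0.036 ; 0.001 0.007 0.031 0.003 0.054 -0.036 ; 0 0.007 0.031 0.003 0.054 -0.036
(0.4545, 0.2157, 0.039, 180, 6) rows 3 | -0.004 -0 0.037 0 0 0 ; -0.004 -0 0.037 0 0 0 ; -0.004 -0 0.037 0 0 0
```

servo_tool(moves="0.003 0.007 0.031 0 0.054 -0.036 -1; 0.002 0.007 0.031 0 0.054 -0.036 -1; 0.001 0.007 0.031 0 0.054 -0.036 -1; 0 0.007 0.031 0 0.054 -0.036 -1; 0 0 0 0 0 0 -1; 0 0 0 0 0 0 -1")

```text
time_s: 4.05
tool_pos: [0.4649, 0.2012, 0.1491]
tool_rot: [-179.8, -5.7, 178.4]
force: [0.3, 1.4, 0.1]
grip_width: 0.0871
```

```bash
python3 - <<'E'
from h import *
print(env.get_obs()["qpos"].round(1))
plan([(.4545,.2157,.039,180,6)],step=.02)
c=wcam();cv2.imwrite("pics/w3.png",c["img"][:,:,::-1]);
E
```

```text
[ 28.2  17.4 -60.8 103.6  12.7  73.1  52.1]
t 4.05 pos [0.4649 0.2012 0.1491] rot [-179.79   -5.67  178.38] w 0.0871
(0.4545, 0.2157, 0.039, 180, 6) rows 6 | -0 0.002 0.018 -0 0.002 -0.009 ; -0 0.002 0.018 -0 0.002 -0.009 ; -0 0.002 0.018 -0 0.002 -0.009 ; -0 0.002 0.018 -0 0.002 -0.009 ; -0 0.002 0.018 -0 0.002 -0.009 ; -0 0.002 0.018 -0 0.002 -0.009
```

View pics/w3.png

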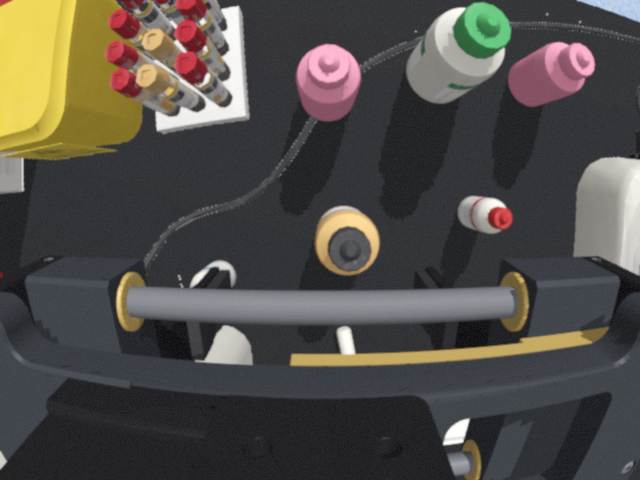

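servo_tool(moves="0.005 0.008 0 0 0 -0.03 -1; 0.004 0.006 0 0 0 -0.02 -1; 0 0 0.02 0 0 0 -1; 0 0 0.01 0 0 0 -1; 0 0 0 0 0 0 -1")

```text
time_s: 4.52
tool_pos: [0.458, 0.2149, 0.1284]
tool_rot: [-179.8, -4.6, 179.5]
force: [-0.6, 0.1, -0.2]
grip_width: 0.087
```

```bash
python3 - <<'E'
from h import *
c=wcam();cv2.imwrite("pics/w4.png",c["img"][130:430,160:560,::-1].repeat(2,0).repeat(2,1));
plan([(.4545,.2157,.039,180,6)],step=.02,ng=4)
E
```

```text
t 4.57 pos [0.4583 0.2151 0.129 ] rot [-179.81   -4.62  179.53] w 0.0871
(0.4545, 0.2157, 0.039, 180, 6) rows 5 | -0.0007 0.0002 0.018 -0.001 0.0096 -0.0033 ; -0.0008 0.0002 0.018 -0.001 0.0096 -0.0033 ; -0.0009 0.0001 0.018 -0.001 0.0096 -0.0033 ; -0.0009 0.0001 0.018 -0.001 0.0096 -0.0033 ; -0.001 0.0001 0.018 -0.001 0.0096 -0.0033
```

View pics/w4.png

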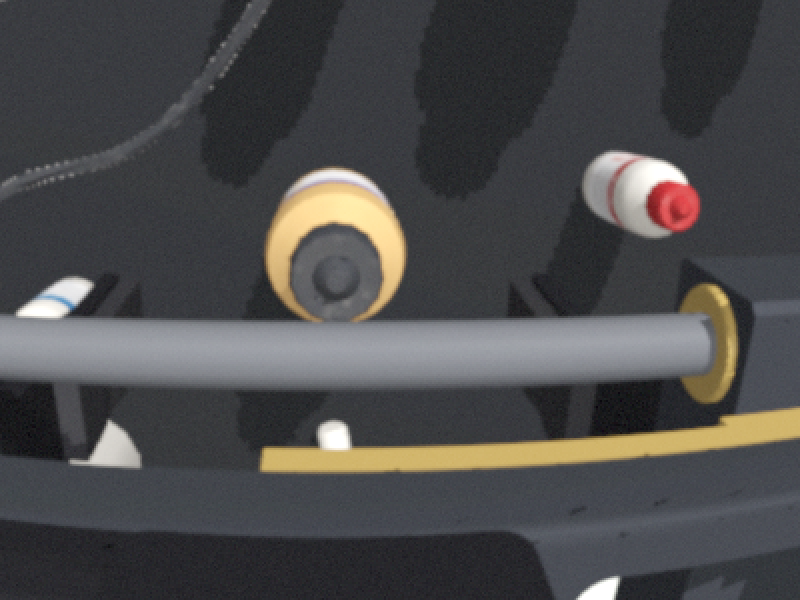

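```bash
python3 - <<'E'
from h import *
c=wcam();print(wray(c,328.5,267.3,.092).round(4))
plan([(.4545,.2157,.039,180,6)],step=.02,ng=4)
E
```

```text
[0.4537 0.2181 0.092 ]
t 4.62 pos [0.4587 0.2152 0.1293] rot [-179.83   -4.6   179.51] w 0.0869
(0.4545, 0.2157, 0.039, 180, 6) rows 5 | -0.0006 0.0002 0.0181 -0.0009 0.0097 -0.0034 ; -0.0007 0.0001 0.0181 -0.0009 0.0097 -0.0034 ; -0.0008 0.0001 0.0181 -0.0009 0.0097 -0.0034 ; -0.0009 0.0001 0.0181 -0.0009 0.0097 -0.0034 ; -0.001 0.0001 0.018 -0.0009 0.0097 -0.0034
```

servo_tool(moves="-0.0005 0.0005 0.018 0 0.01 0 -1; -0.0005 0.0005 0.018 0 0.01 0 -1; -0.0005 0.0005 0.018 0 0.01 0 -1; -0.0005 0 0.018 0 0.01 0 -1; -0.0005 0 0.016 0 0.01 0 -1; 0 0 0.002 0 0 0 -1; 0 0 0 0 0 0 -1")

```text
time_s: 5.2
tool_pos: [0.4598, 0.2183, 0.0437]
tool_rot: [-179.9, -5.3, 179.4]
force: [0.3, -0.4, 1.1]
grip_width: 0.0872
```

```bash
python3 - <<'E'
from h import *
print(env.get_obs()["force"])
plan([(.454,.2165,.039,180,6)],step=.02,ng=4)
E
```

```text
[ 0.26668106 -0.36082711  1.14690429]
t 5.2 pos [0.4598 0.2183 0.0437] rot [-179.93   -5.29  179.38] w 0.0872
(0.454, 0.2165, 0.039, 180, 6) rows 1 | 0.0053 -0.0018 0.0052 -0.0004 0.0248 -0.0214
```

servo_tool(moves="0.004 -0.001 0.004 0 0.02 0 -1; 0.002 0 0.001 0 0 0 -1; 0 0 0 0 0 0 0.3; 0 0 0 0 0 0 0.3; 0 0 0 0 0 0 0.6; 0 0 0 0 0 0 0.6; 0 0 0 0 0 0 1; 0 0 0 0 0 0 1; 0 0 0 0 0 0 1; 0 0 0 0 0 0 1", squeeze=12)

```text
time_s: 6.03
tool_pos: [0.4558, 0.2184, 0.0435]
tool_rot: [180.0, -5.5, 179.4]
force: [-0.5, 0.8, -0.2]
grip_width: 0.0433
```

```bash
python3 - <<'E'
from h import *
plan([(.453,.217,.16,180,5.5),(.442,.15,.25,180,0),(.438,-.04,.25,180,0),(.45,-.17,.25,180,0)])
E
```

```text
t 6.03 pos [0.4558 0.2184 0.0435] rot [179.99  -5.51 179.36] w 0.0433
(0.453, 0.217, 0.16, 180, 5.5) rows 3 | 0.005 -0 -0.039 0.001 -0 -0.007 ; 0.005 -0 -0.039 0.001 -0 -0.007 ; 0.005 -0 -0.039 0.001 -0 -0.007
(0.442, 0.15, 0.25, 180, 0) rows 3 | 0.007 -0.022 -0.03 -0 -0.064 -0 ; 0.006 -0.022 -0.03 -0 -0.064 -0 ; 0.005 -0.022 -0.03 -0 -0.064 -0
(0.438, -0.04, 0.25, 180, 0) rows 5 | 0.001 -0.038 -0 0 0 0 ; 0.001 -0.038 -0 0 0 0 ; 0.001 -0.038 -0 0 0 0 ; 0.001 -0.038 -0 0 0 0 ; 0.001 -0.038 -0 0 0 0
(0.45, -0.17, 0.25, 180, 0) rows 4 | -0.003 -0.033 -0 0 0 0 ; -0.003 -0.033 -0 0 0 0 ; -0.003 -0.033 -0 0 0 0 ; -0.003 -0.033 -0 0 0 0
```

servo_tool(moves="0.002 0 -0.02 0 0 0 1; 0.005 0 -0.039 0 0 0 1; 0.005 0 -0.039 0 0 0 1; 0.005 0 -0.035 0 0 0 1; 0.007 -0.01 -0.03 0 -0.064 0 1; 0.006 -0.02 -0.03 0 -0.064 0 1; 0.005 -0.02 -0.01 0 -0.064 0 1; 0 0 0 0 0 0 1")

```text
time_s: 6.7
tool_pos: [0.4359, 0.1683, 0.254]
tool_rot: [-179.8, -0.3, 179.8]
force: [-0.4, -0.3, -1.1]
grip_width: 0.0437
```

```bash
python3 - <<'E'
from h import *
print(env.get_obs()["qpos"].round(1))
plan([(.438,-.04,.25,180,0),(.45,-.17,.25,180,0)])
E
```

```text
[ 43.7  -5.2 -63.5 104.1  -4.7  78.6  71.1]
t 6.7 pos [0.4359 0.1683 0.254 ] rot [-179.84   -0.29  179.8 ] w 0.0437
(0.438, -0.04, 0.25, 180, 0) rows 6 | -0 -0.035 0.001 -0.001 -0.002 -0.001 ; -0 -0.035 0.001 -0.001 -0.002 -0.001 ; -0 -0.035 0.001 -0.001 -0.002 -0.001 ; -0 -0.035 0.001 -0.001 -0.002 -0.001 ; -0 -0.035 0.001 -0.001 -0.002 -0.001 ; -0 -0.035 0.001 -0.001 -0.002 -0.001
(0.45, -0.17, 0.25, 180, 0) rows 4 | -0.003 -0.033 -0 0 0 0 ; -0.003 -0.033 -0 0 0 0 ; -0.003 -0.033 -0 0 0 0 ; -0.003 -0.033 -0 0 0 0
```

servo_tool(moves="-0.001 -0.035 0.004 0 0 0 1; -0.001 -0.035 0.004 0 0 0 1; -0.002 -0.035 0.004 0 0 0 1; -0.002 -0.035 0 0 0 0 1; -0.002 -0.035 0 0 0 0 1; -0.001 -0.035 0 0 0 0 1; 0 -0.033 0 0 0 0 1; 0 -0.033 0 0 0 0 1; 0 -0.03 0 0 0 0 1; 0 -0.03 0 0 0 0 1; 0 0 0 0 0 0 1")

```text
time_s: 7.62
tool_pos: [0.4427, -0.1776, 0.238]
tool_rot: [-179.7, -0.5, -179.8]
force: [-1.2, -0.9, -1.9]
grip_width: 0.0438
```

```bash
python3 - <<'E'
from h import *
print(env.get_obs()["qpos"].round(1))
plan([(.50,-.18,.25,90,0),(.545,-.14,.18,90,5.5)])
E
```

```text
[ 57.7  -1.6 -38.3 104.9  -0.5  76.6 109.7]
t 7.62 pos [ 0.4427 -0.1776  0.238 ] rot [-179.67   -0.49 -179.8 ] w 0.0438
(0.5, -0.18, 0.25, 90, 0) rows 13 | -0.004 -0 -0.001 -0.002 -0 0.242 ; -0.004 0 -0.001 -0.002 -0 0.242 ; -0.004 0.001 -0.001 -0.002 -0 0.242 ; -0.004 0.001 -0.001 -0.002 -0 0.242 ; -0.004 0.002 -0.001 -0.002 -0 0.242 ; -0.004 0.002 -0.001 -0.002 -0 0.242 ; -0.003 0.003 -0.001 -0.002 -0 0.242 ; -0.003 0.003 -0.001 -0.002 -0 0.242 ; -0.003 0.004 -0.001 -0.002 -0 0.242 ; -0.002 0.004 -0.001 -0.002 -0 0.242 ; -0.002 0.004 -0.001 -0.002 -0 0.242 ; -0.001 0.004 -0.001 -0.002 -0 0.242 ; -0.001 0.004 -0.001 -0.002 -0 0.242
(0.545, -0.14, 0.18, 90, 5.5) rows 3 | 0.013 0.015 0.023 0 0.064 0 ; 0.013 0.015 0.024 0 0.064 0 ; 0.012 0.015 0.024 0 0.064 0
```

servo_tool(moves="-0.004 0 -0.001 0 0 0.242 1; -0.004 0 -0.001 0 0 0.242 1; -0.004 0.001 -0.001 0 0 0.242 1; -0.004 0.001 -0.001 0 0 0.242 1; -0.004 0.002 -0.001 0 0 0.242 1; -0.004 0.002 -0.001 0 0 0.242 1; -0.003 0.003 -0.001 0 0 0.242 1; -0.003 0.003 -0.001 0 0 0.242 1; -0.003 0.004 0 0 0 0.242 1; -0.002 0.004 0 0 0 0.242 1; -0.002 0.004 0 0 0 0.242 1; -0.001 0.004 0 0 0 0.242 1; 0 0.004 0 0 0 0.22 1; 0.006 0.015 0.02 0 0.064 0 1; 0.006 0.015 0.02 0 0.064 0 1; 0.006 0.015 0.02 0 0.064 0 1; 0 0 0 0 0 0 1")

```text
time_s: 9.03
tool_pos: [0.5447, -0.1522, 0.1596]
tool_rot: [-177.6, -6.5, 87.3]
force: [-1.9, 0.5, -1.4]
grip_width: 0.0437
```

```bash
python3 - <<'E'
from h import *
print(env.get_obs()["qpos"].round(1))
c=wcam();cv2.imwrite("pics/w5.png",c["img"][:,:,::-1]);t=env.read_camera("top");cv2.imwrite("pics/t5.png",cv2.resize(t["img"][140:340,240:480,::-1],None,fx=3,fy=3))
plan([(.547,-.094,.1,90,5.5)],ng=4)
E
```

```text
[ 48.6  17.9 -38.2  96.4   5.1  72.8   7.3]
t 9.13 pos [ 0.5446 -0.153   0.1632] rot [-177.71   -6.32   87.33] w 0.0436
(0.547, -0.094, 0.1, 90, 5.5) rows 3 | 0.0173 0.0008 0.0231 -0.0234 -0.0101 -0.0307 ; 0.0174 0.0008 0.023 -0.0234 -0.0101 -0.0307 ; 0.0175 0.0008 0.0229 -0.0234 -0.0101 -0.0307
```

View pics/w5.png

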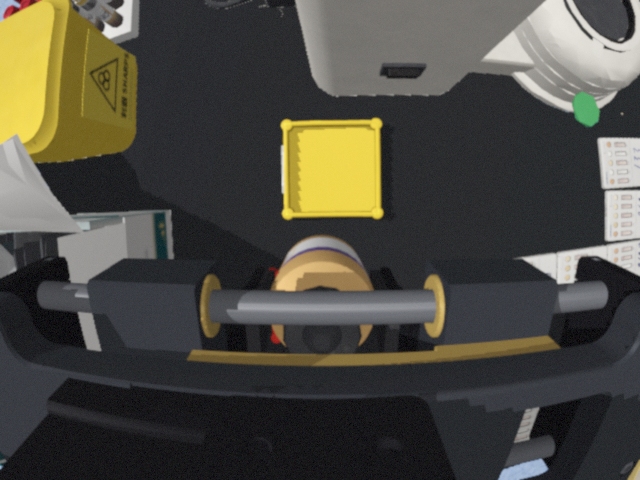

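View pics/t5.png

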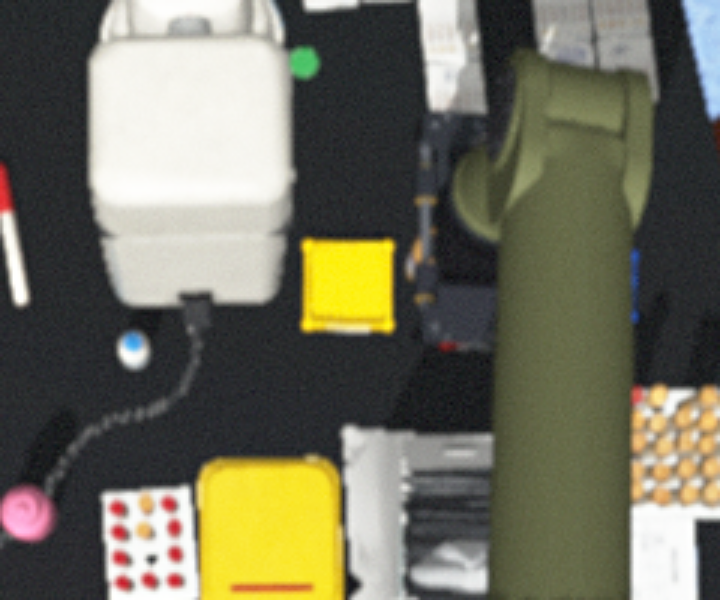

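```bash
python3 - <<'E'
from h import *
c=wcam()
P=[wray(c,u,v,.012) for u,v in((286,124),(378,122),(377,213),(287,215))]
print(np.round(P,4)[:,:2],np.mean(P,0).round(4))
plan([(.547,-.094,.1,90,5.5)],ng=4)
E
```

```text
[[ 0.5132 -0.049 ]
 [ 0.5901 -0.0507]
 [ 0.586  -0.1271]
 [ 0.5107 -0.1258]] [ 0.55   -0.0881  0.012 ]
t 9.18 pos [ 0.5449 -0.1535  0.1646] rot [-177.84   -6.23   87.33] w 0.0437
(0.547, -0.094, 0.1, 90, 5.5) rows 3 | 0.0174 0.0007 0.0236 -0.022 -0.009 -0.0308 ; 0.0175 0.0007 0.0235 -0.022 -0.009 -0.0308 ; 0.0176 0.0007 0.0234 -0.022 -0.009 -0.0308
```

servo_tool(moves="0.017 0.001 0.022 -0.022 -0.009 -0.03 1; 0.017 0.001 0.022 -0.022 -0.009 -0.03 1; 0.017 0.001 0.021 -0.022 -0.009 -0.03 1; 0.005 0 0 0 0 0 1; 0 0 0 0 0 0 1; 0 0 0 0 0 0 1")

```text
time_s: 9.68
tool_pos: [0.5507, -0.0938, 0.1128]
tool_rot: [179.3, -4.7, 89.9]
force: [-0.8, -0.4, 0.0]
grip_width: 0.0438
```

```bash
python3 - <<'E'
from h import *
c=wcam();cv2.imwrite("pics/w6.png",c["img"][:,:,::-1])
plan([(.5485,-.093,.06,90,5.5)],ng=4,step=.02)
E
```

```text
t 9.73 pos [ 0.5515 -0.0943  0.1133] rot [179.26  -4.72  89.82] w 0.044
(0.5485, -0.093, 0.06, 90, 5.5) rows 3 | -0.001 -0.0012 0.0177 0.0088 0.0091 -0.002 ; -0.0011 -0.0011 0.0177 0.0088 0.0091 -0.002 ; -0.0012 -0.0011 0.0177 0.0088 0.0091 -0.002
```

View pics/w6.png

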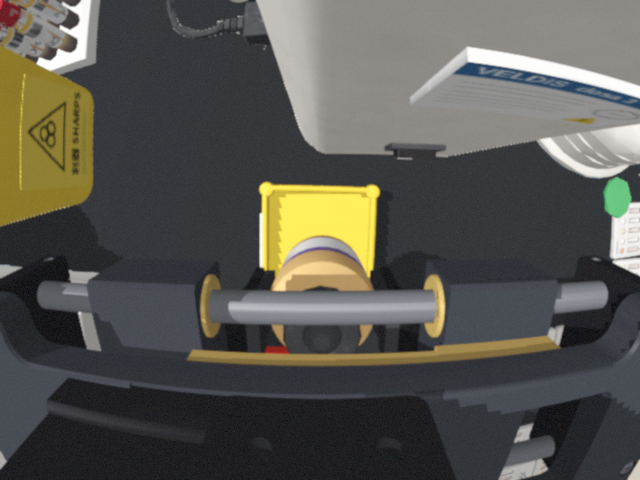

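servo_tool(moves="-0.001 -0.001 0.018 0.009 0.009 0 1; -0.001 -0.001 0.018 0.009 0.009 0 1; -0.001 -0.001 0.016 0.009 0.009 0 1; 0 0 0 0 0 0 1; 0 0 0 0 0 0 1")

```text
time_s: 10.15
tool_pos: [0.5546, -0.1016, 0.0671]
tool_rot: [179.4, -5.1, 89.3]
force: [0.3, 0.1, -0.5]
grip_width: 0.0439
```

```bash
python3 - <<'E'
from h import *
print(env.get_obs()["force"])
plan([(.5485,-.093,.048,90,5.5)],ng=4,step=.008)
E
```

```text
[ 0.25904226  0.0618957  -0.47698088]
t 10.15 pos [ 0.5546 -0.1016  0.0671] rot [179.38  -5.06  89.32] w 0.0439
(0.5485, -0.093, 0.048, 90, 5.5) rows 3 | 0.0023 -0.0021 0.0066 0.0079 0.0052 -0.0078 ; 0.0023 -0.0021 0.0066 0.0079 0.0052 -0.0078 ; 0.0023 -0.0021 0.0066 0.0079 0.0052 -0.0078
```

servo_tool(moves="0.006 -0.005 0 0.008 0.006 -0.01 1; 0.003 -0.002 0.006 0.008 0.006 0 1; 0.001 0 0.006 0 0 0 1; 0 0 0 0 0 0 1")

```text
time_s: 10.48
tool_pos: [0.5488, -0.0911, 0.0579]
tool_rot: [179.6, -5.3, 89.5]
force: [-0.2, -0.3, -1.3]
grip_width: 0.0438
```

```bash
python3 - <<'E'
from h import *
print(env.get_obs()["force"])
plan([(.5485,-.093,.0475,90,5.5)],ng=4,step=.008)
E
```

```text
[-0.2417422  -0.34633767 -1.34218819]
t 10.48 pos [ 0.5488 -0.0911  0.0579] rot [179.65  -5.34  89.53] w 0.0438
(0.5485, -0.093, 0.0475, 90, 5.5) rows 2 | -0.0014 -0.0002 0.0051 0.0069 0.0029 -0.0082 ; -0.0015 -0.0002 0.0051 0.0069 0.0029 -0.0082
```

servo_tool(moves="0 0 0.005 0.007 0.003 0 1; 0 0 0.004 0 0 0 1; 0 0 0.002 0 0 0 1; 0 0 0.001 0 0 0 1; 0 0 0 0 0 0 1")

```text
time_s: 10.9
tool_pos: [0.5499, -0.0897, 0.0465]
tool_rot: [179.8, -5.4, 89.6]
force: [-0.0, -0.0, -1.8]
grip_width: 0.0435
```

servo_tool(moves="0 0 0.0015 0 0 0 1; 0 0 0.001 0 0 0 1; 0 0 0 0 0 0 1")

```text
time_s: 11.15
tool_pos: [0.5503, -0.0898, 0.0467]
tool_rot: [179.8, -5.3, 89.6]
force: [-0.3, -0.1, -0.6]
grip_width: 0.0439
```

servo_tool(moves="0 0 0 0 0 0 -0.15; 0 0 0 0 0 0 -0.3; 0 0 0 0 0 0 -0.7; 0 0 0 0 0 0 -1; 0 0 0 0 0 0 -1; 0 0 0 0 0 0 -1")

```text
time_s: 11.65
tool_pos: [0.5508, -0.0898, 0.0462]
tool_rot: [179.8, -5.3, 89.6]
force: [-1.0, 0.8, -0.4]
grip_width: 0.0756
```

```bash
python3 - <<'E'
from h import *
c=wcam();cv2.imwrite("pics/w7.png",c["img"][:,:,::-1])
plan([(.5485,-.098,.16,90,5.5),(.5,-.15,.25,90,0),(.45,-.12,.25,180,0)],ng=3)
E
```

```text
t 11.7 pos [ 0.5508 -0.0897  0.0461] rot [179.77  -5.3   89.58] w 0.0796
(0.5485, -0.098, 0.16, 90, 5.5) rows 3 | 0.001 -0.001 -0.038 0.003 0.002 -0.005 ; 0.001 -0.001 -0.038 0.003 0.002 -0.005 ; 0.001 -0.001 -0.038 0.003 0.002 -0.005
(0.5, -0.15, 0.25, 90, 0) rows 3 | -0.014 -0.016 -0.032 -0 -0.064 -0 ; -0.015 -0.016 -0.031 -0 -0.064 -0 ; -0.016 -0.016 -0.031 -0 -0.064 -0
(0.45, -0.12, 0.25, 180, 0) rows 13 | 0.002 -0.004 -0 0 0 -0.242 ; 0.003 -0.004 -0 0 0 -0.242 ; 0.003 -0.003 -0 0 0 -0.242 ; 0.004 -0.003 -0 0 0 -0.242 ; 0.004 -0.002 -0 0 0 -0.242 ; 0.004 -0.002 -0 0 0 -0.242 ; 0.004 -0.001 -0 0 0 -0.242 ; 0.004 -0.001 -0 0 0 -0.242 ; 0.004 -0 -0 0 0 -0.242 ; 0.004 0 0 0 0 -0.242 ; 0.004 0.001 0 0 0 -0.242 ; 0.004 0.001 0 0 0 -0.242 ; 0.004 0.002 0 0 0 -0.242
```

View pics/w7.png

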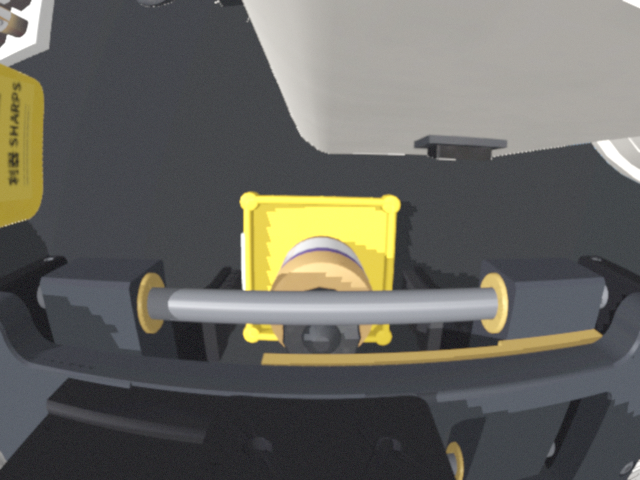

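servo_tool(moves="0 0 -0.02 0 0 0 -1; 0.001 -0.001 -0.038 0 0 0 -1; 0.001 -0.001 -0.038 0 0 0 -1; 0.001 -0.001 -0.03 0 0 0 -1; -0.014 -0.016 -0.031 0 -0.064 0 -1; -0.015 -0.016 -0.031 0 -0.064 0 -1; -0.016 -0.016 -0.031 0 -0.06 0 -1; 0 0 0 0 0 0 -1")

```text
time_s: 12.37
tool_pos: [0.4952, -0.1494, 0.2685]
tool_rot: [-179.8, 0.1, 89.8]
force: [1.0, -0.2, 0.5]
grip_width: 0.087
```

```bash
python3 - <<'E'
from h import *
c=wcam();cv2.imwrite("pics/w8.png",c["img"][:,:,::-1])
t=env.read_camera("top");cv2.imwrite("pics/t8.png",cv2.resize(t["img"][200:270,320:460,::-1],None,fx=5,fy=5,interpolation=cv2.INTER_CUBIC))
plan([(.455,-.12,.26,180,0),(.445,-.02,.26,180,0),(.442,.15,.26,180),(.442,.27,.22,180)],ng=3)
E
```

```text
t 12.47 pos [ 0.495  -0.1466  0.2637] rot [-179.56   -0.24   89.9 ] w 0.0871
(0.455, -0.12, 0.26, 180, 0) rows 13 | 0.002 -0.003 0 -0 -0.001 -0.242 ; 0.002 -0.003 0 -0 -0.001 -0.242 ; 0.003 -0.002 0 -0 -0.001 -0.242 ; 0.003 -0.002 0 -0 -0.001 -0.242 ; 0.003 -0.002 0 -0 -0.001 -0.242 ; 0.003 -0.001 0 -0 -0.001 -0.242 ; 0.004 -0.001 0 -0 -0.001 -0.242 ; 0.004 -0.001 0 -0 -0.001 -0.242 ; 0.004 -0 0 -0 -0.001 -0.242 ; 0.004 0 0 -0 -0.001 -0.242 ; 0.004 0.001 0 -0 -0.001 -0.242 ; 0.003 0.001 0 -0 -0.001 -0.242 ; 0.003 0.002 0 -0 -0.001 -0.242
(0.445, -0.02, 0.26, 180, 0) rows 3 | 0.003 0.033 0 0 0 0 ; 0.003 0.033 0 0 0 0 ; 0.003 0.033 0 0 0 0
(0.442, 0.15, 0.26, 180) rows 5 | 0.001 0.034 0 0 0 0 ; 0.001 0.034 0 0 0 0 ; 0.001 0.034 0 0 0 0 ; 0.001 0.034 0 0 0 0 ; 0.001 0.034 0 0 0 0
(0.442, 0.27, 0.22, 180) rows 4 | 0 0.03 0.01 0 0 0 ; 0 0.03 0.01 0 0 0 ; 0 0.03 0.01 0 0 0 ; 0 0.03 0.01 0 0 0
```

View pics/w8.png

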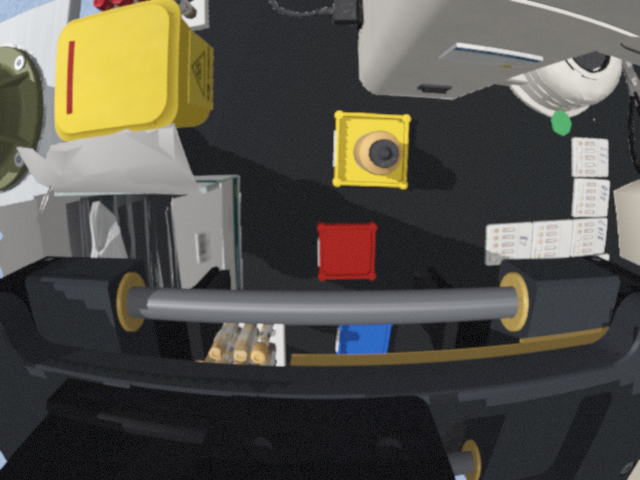

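View pics/t8.png

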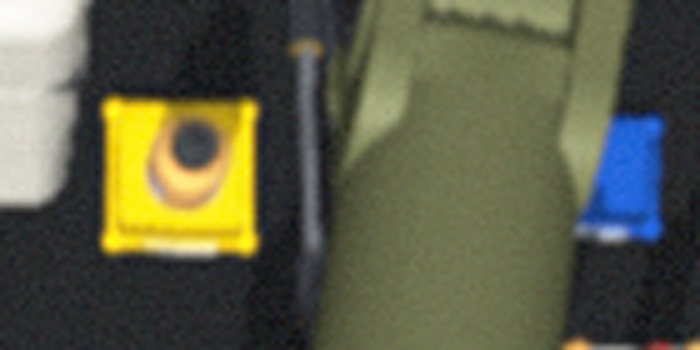

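```bash
python3 - <<'E'
from h import *
c=wcam()
print("amber",wray(c,383,153,.095)[:2])
P=[wray(c,u,v,.012) for u,v in((338,115),(409,118),(407,187),(335,184))];print("yb",np.mean(P,0)[:2])
P=[wray(c,u,v,.012) for u,v in((319,224),(376,224),(375,279),(319,279))];print("rb",np.mean(P,0)[:2],np.round(P,4)[:,:2].tolist())
t=env.read_camera("top");q=lambda x,y:((x+.5)/5-.5+320,(y+.5)/5-.5+200)
print("top amber",ray(t,*q(196,144),.095)[:2],"yb",np.mean([ray(t,*q(*p),.012) for p in((104,101),(255,102),(255,250),(106,250))],0)[:2])
E
```

```text
amber [ 0.54683788 -0.08520306]
yb [ 0.54868032 -0.0836025 ]
rb [ 0.52216202 -0.1970806 ] [[0.4902, -0.1647], [0.5537, -0.1647], [0.5548, -0.2296], [0.4899, -0.2293]]
top amber [ 0.54909758 -0.08820664] yb [ 0.54779645 -0.08583253]
```

```bash
python3 - <<'E'
from h import *
plan([(.452,-.15,.26,180,0)],ng=3)
E
```

```text
t 12.57 pos [ 0.4943 -0.1455  0.2611] rot [-179.32   -0.42   90.  ] w 0.087
(0.452, -0.15, 0.26, 180, 0) rows 13 | -0 -0.003 0 -0.001 -0.002 -0.242 ; 0 -0.003 0 -0.001 -0.002 -0.242 ; 0 -0.003 0 -0.001 -0.002 -0.242 ; 0.001 -0.003 0 -0.001 -0.002 -0.242 ; 0.001 -0.003 0 -0.001 -0.002 -0.242 ; 0.002 -0.003 0 -0.001 -0.002 -0.242 ; 0.002 -0.003 0 -0.001 -0.002 -0.242 ; 0.002 -0.002 0 -0.001 -0.002 -0.242 ; 0.002 -0.002 0 -0.001 -0.002 -0.242 ; 0.003 -0.002 0 -0.001 -0.002 -0.242 ; 0.003 -0.001 0 -0.001 -0.002 -0.242 ; 0.003 -0.001 0 -0.001 -0.002 -0.242 ; 0.003 -0.001 0 -0.001 -0.002 -0.242
```

servo_tool(moves="0 -0.003 0 0 0 -0.242 -1; 0 -0.003 0 0 0 -0.242 -1; 0 -0.003 0 0 0 -0.242 -1; 0.001 -0.003 0 0 0 -0.242 -1; 0.001 -0.003 0 0 0 -0.242 -1; 0.002 -0.003 0 0 0 -0.242 -1; 0.002 -0.003 0 0 0 -0.242 -1; 0.002 -0.002 0 0 0 -0.242 -1; 0.002 -0.002 0 0 0 -0.242 -1; 0.003 -0.002 0 0 0 -0.242 -1; 0.003 -0.001 0 0 0 -0.242 -1; 0.003 -0.001 0 0 0 -0.242 -1; 0.003 -0.001 0 0 0 -0.22 -1; 0 0.02 0 0 0 0 -1; 0 0 0 0 0 0 -1")

```text
time_s: 13.82
tool_pos: [0.4444, -0.1142, 0.2323]
tool_rot: [177.1, -3.0, -176.9]
force: [0.9, 0.8, -0.0]
grip_width: 0.087
```

```bash
python3 - <<'E'
from h import *
print(env.get_obs()["qpos"].round(1))
plan([(.446,-.02,.26,180),(.442,.15,.26,180),(.44,.27,.22,180)],ng=3)
E
```

```text
[ 54.8  -0.8 -41.3 105.1  -2.5  79.2 107.1]
t 13.82 pos [ 0.4444 -0.1142  0.2323] rot [ 177.08   -2.97 -176.91] w 0.087
(0.446, -0.02, 0.26, 180) rows 3 | -0.002 0.032 -0.008 0.033 -0.036 0.035 ; -0.001 0.032 -0.008 0.033 -0.036 0.035 ; -0.001 0.032 -0.009 0.033 -0.036 0.035
(0.442, 0.15, 0.26, 180) rows 5 | 0.001 0.034 0 0 0 0 ; 0.001 0.034 0 0 0 0 ; 0.001 0.034 0 0 0 0 ; 0.001 0.034 0 0 0 0 ; 0.001 0.034 0 0 0 0
(0.44, 0.27, 0.22, 180) rows 4 | 0.001 0.03 0.01 0 0 0 ; 0.001 0.03 0.01 0 0 0 ; 0.001 0.03 0.01 0 0 0 ; 0.001 0.03 0.01 0 0 0
```

servo_tool(moves="-0.001 0.03 -0.008 0.033 -0.036 0.035 -1; -0.001 0.032 -0.008 0.033 -0.036 0.035 -1; -0.001 0.032 -0.009 0.033 -0.036 0.035 -1; 0 0.034 0 0 0 0 -1; 0 0.034 0 0 0 0 -1; 0 0.034 0 0 0 0 -1; 0 0.034 0 0 0 0 -1; 0 0.034 0 0 0 0 -1; 0 0.03 0 0 0 0 -1; 0 0.03 0.005 0 0 0 -1; 0 0.03 0.005 0 0 0 -1; 0 0.03 0.005 0 0 0 -1; 0 0 0 0 0 0 -1; 0 0 0 0 0 0 -1")

```text
time_s: 14.98
tool_pos: [0.4349, 0.2991, 0.2326]
tool_rot: [179.0, -1.4, 179.7]
force: [-0.6, -1.0, 0.2]
grip_width: 0.0869
```

```bash
python3 - <<'E'
from h import *
print(env.get_obs()["qpos"].round(1))
c=wcam();cv2.imwrite("pics/w9.png",c["img"][:,:,::-1])
plan([(.4405,.328,.14,180)],ng=4)
E
```

```text
[ 26.2  13.5 -70.3  98.3  11.3  77.6  43.7]
t 15.03 pos [0.4344 0.2992 0.2326] rot [178.99  -1.39 179.72] w 0.0874
(0.4405, 0.328, 0.14, 180) rows 3 | -0.0027 0.0091 0.031 0.0118 -0.0161 -0.0034 ; -0.0025 0.0092 0.0309 0.0118 -0.0161 -0.0034 ; -0.0023 0.0094 0.0309 0.0118 -0.0161 -0.0034
```

View pics/w9.png

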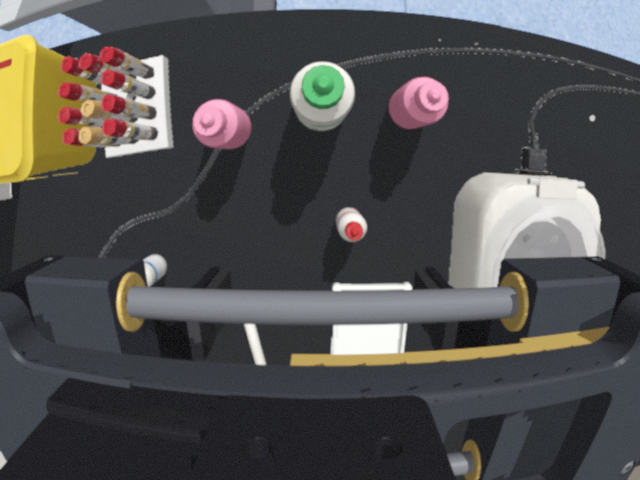

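```bash
python3 - <<'E'
from h import *
d=np.load("cams0.npz")
for k in "ts":
    c={q[2:]:d[q] for q in d if q[:2]==k+"_"};W=cloud(c).reshape(-1,3)
    for x in (.37,.4,.44,.48,.52):
        m=(abs(W[:,0]-x)<.01)&(W[:,1]>.36)&(W[:,1]<.6)&(W[:,2]>.03)
        if m.any(): print(k,x,"ymin",W[m][:,1].min().round(3),"zmax",W[m][:,2].max().round(3), "ymin z>.07",W[m&(W[:,2]>.07)][:,1].min().round(3) if (m&(W[:,2]>.07)).any() else None)
c=wcam();print("red",wray(c,353,231,.066),"wash",wray(c,325,86,.118))
plan([(.4405,.328,.14,180)],ng=4)
E
```

```text
t 0.37 ymin 0.517 zmax 0.048 ymin z>.07 None
t 0.4 ymin 0.451 zmax 0.095 ymin z>.07 0.464
t 0.44 ymin 0.445 zmax 0.11 ymin z>.07 0.454
t 0.48 ymin 0.445 zmax 0.114 ymin z>.07 0.448
t 0.52 ymin 0.445 zmax 0.109 ymin z>.07 0.454
s 0.37 ymin 0.51 zmax 0.045 ymin z>.07 None
s 0.4 ymin 0.452 zmax 0.093 ymin z>.07 0.477
s 0.44 ymin 0.451 zmax 0.104 ymin z>.07 0.453
s 0.48 ymin 0.448 zmax 0.106 ymin z>.07 0.448
s 0.52 ymin 0.453 zmax 0.103 ymin z>.07 0.455
red [0.43861012 0.32905108 0.066     ] wash [0.3219719  0.30358831 0.118     ]
t 15.08 pos [0.4354 0.2976 0.233 ] rot [179.08  -1.29 179.58] w 0.0871
(0.4405, 0.328, 0.14, 180) rows 3 | -0.0023 0.0096 0.0311 0.0107 -0.015 -0.005 ; -0.0021 0.0098 0.0311 0.0107 -0.015 -0.005 ; -0.0019 0.01 0.0311 0.0107 -0.015 -0.005
```

servo_tool(moves="-0.002 0.01 0.03 0.01 -0.015 -0.005 -1; -0.002 0.01 0.03 0.01 -0.015 -0.005 -1; -0.002 0.01 0.03 0.01 -0.015 -0.005 -1; 0 0.002 0 0 0 0 -1; 0 0 0 0 0 0 -1; 0 0 0 0 0 0 -1")

```text
time_s: 15.58
tool_pos: [0.4475, 0.3214, 0.1421]
tool_rot: [-179.7, 0.4, 178.9]
force: [-0.1, 0.6, 0.2]
grip_width: 0.0868
```

```bash
python3 - <<'E'
from h import *
print(env.get_obs()["qpos"].round(1))
c=wcam();cv2.imwrite("pics/w10.png",cv2.resize(c["img"][170:350,220:460,::-1],None,fx=3,fy=3,interpolation=cv2.INTER_CUBIC))
plan([(.4395,.3285,.09,180)],ng=4)
E
```

```text
[ 15.9  21.5 -64.7 102.4  21.4  69.3  33.8]
t 15.63 pos [0.4481 0.3215 0.1428] rot [-179.69    0.53  178.86] w 0.0874
(0.4395, 0.3285, 0.09, 180) rows 2 | 0.0046 0.0036 0.0263 -0.0055 0.0092 -0.02 ; 0.0044 0.0035 0.0264 -0.0055 0.0092 -0.02
```

View pics/w10.png

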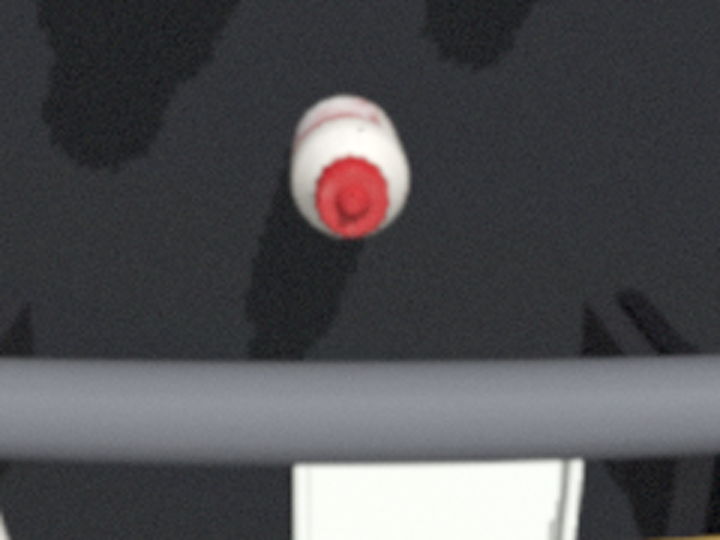

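servo_tool(moves="0.005 0.004 0.02 0 0.01 -0.02 -1; 0.005 0.003 0.02 0 0.01 -0.02 -1; 0.001 0 0.005 0 0 0 -1; 0 0 0 0 0 0 -1; 0 0 0 0 0 0 -1")

```text
time_s: 16.05
tool_pos: [0.4452, 0.3263, 0.1057]
tool_rot: [-179.9, 0.8, 179.4]
force: [-0.0, 0.1, -0.4]
grip_width: 0.0871
```

```bash
python3 - <<'E'
from h import *
T=None
c=wcam();cv2.imwrite("pics/w11.png",cv2.resize(c["img"][170:350,220:460,::-1],None,fx=3,fy=3,interpolation=cv2.INTER_CUBIC));np.save("w11T.npy",c["T"])
plan([(.4395,.3285,.05,180)],ng=4,step=.02)
E
```

```text
t 16.1 pos [0.4455 0.3264 0.106 ] rot [-179.88    0.81  179.39] w 0.0869
(0.4395, 0.3285, 0.05, 180) rows 3 | 0.0023 0.0007 0.0186 -0.0015 0.0094 -0.0072 ; 0.0022 0.0007 0.0186 -0.0015 0.0094 -0.0072 ; 0.0021 0.0007 0.0187 -0.0015 0.0094 -0.0072
```

View pics/w11.png

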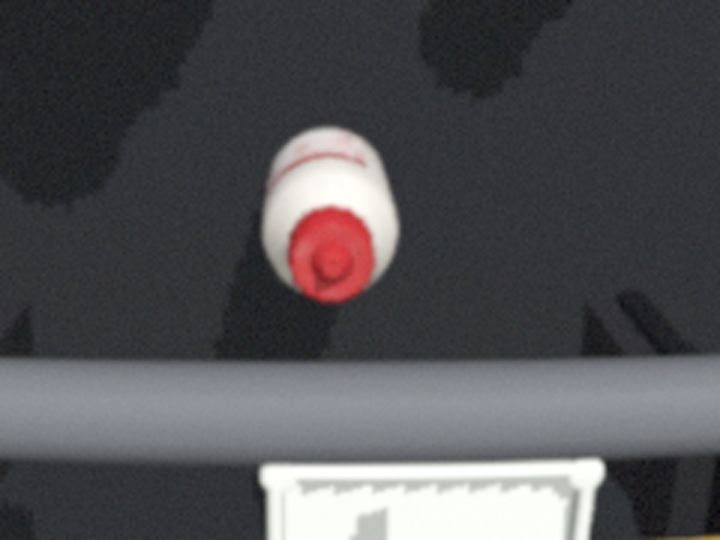

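```bash
python3 - <<'E'
from h import *
c=dict(T=np.load("w11T.npy"),mtx=env.read_camera("wrist")["mtx"])
print(wray(c,220+333/3,170+258/3,.066))
plan([(.4385,.3285,.05,180)],ng=4,step=.02)
E
```

```text
[0.43853724 0.33062702 0.066     ]
t 16.15 pos [0.4455 0.3266 0.1059] rot [-179.89    0.81  179.39] w 0.0871
(0.4385, 0.3285, 0.05, 180) rows 3 | 0.0026 0.0006 0.0186 -0.0013 0.0094 -0.007 ; 0.0025 0.0006 0.0186 -0.0013 0.0094 -0.007 ; 0.0024 0.0006 0.0186 -0.0013 0.0094 -0.007
```

servo_tool(moves="0.003 0.002 0.018 0 0.01 -0.007 -1; 0.003 0.001 0.018 0 0.01 -0.007 -1; 0.003 0.001 0.018 0 0.01 -0.007 -1; 0.001 0 0.005 0 0 0 -1; 0 0 0 0 0 0 -1")

```text
time_s: 16.57
tool_pos: [0.4393, 0.3317, 0.047]
tool_rot: [179.9, 0.3, 179.8]
force: [-0.3, -0.4, -0.2]
grip_width: 0.0871
```

```bash
python3 - <<'E'
from h import *
plan([(.4387,.330,.024,180)],ng=4,step=.015)
E
```

```text
t 16.57 pos [0.4393 0.3317 0.047 ] rot [179.94   0.32 179.83] w 0.0871
(0.4387, 0.33, 0.024, 180) rows 2 | 0.0003 -0.0009 0.0115 0.001 0.0055 -0.0029 ; 0.0003 -0.0008 0.0115 0.001 0.0055 -0.0029
```

servo_tool(moves="0.001 -0.001 0.011 0 0.005 0 -1; 0.001 0 0.009 0 0.005 0 -1; 0.0005 0 0.003 0 0 0 -1; 0 0 0 0 0 0 -1")

```text
time_s: 16.9
tool_pos: [0.4376, 0.3312, 0.023]
tool_rot: [179.9, 0.1, 179.8]
force: [0.3, 0.4, 0.2]
grip_width: 0.0868
```

servo_tool(moves="0 0 0 0 0 0 0; 0 0 0 0 0 0 0.2; 0 0 0 0 0 0 0.3; 0 0 0 0 0 0 0.5; 0 0 0 0 0 0 0.7; 0 0 0 0 0 0 1; 0 0 0 0 0 0 1; 0 0 0 0 0 0 1; 0 0 0 0 0 0 1; 0 0 0 0 0 0 1", squeeze=8)

```text
time_s: 17.73
tool_pos: [0.4391, 0.3321, 0.025]
tool_rot: [179.8, 0.3, 179.8]
force: [0.9, 0.4, -0.0]
grip_width: 0.0285
```

```bash
python3 - <<'E'
from h import *
plan([(.44,.31,.15,180),(.438,.16,.25,180),(.446,-.02,.25,180),(.45,-.18,.25,180)],ng=3)
E
```

```text
t 17.73 pos [0.4391 0.3321 0.025 ] rot [179.79   0.3  179.78] w 0.0285
(0.44, 0.31, 0.15, 180) rows 4 | -0 -0.005 -0.031 0.002 0.003 -0.002 ; -0 -0.005 -0.031 0.002 0.003 -0.002 ; -0 -0.005 -0.031 0.002 0.003 -0.002 ; -0 -0.006 -0.031 0.002 0.003 -0.002
(0.438, 0.16, 0.25, 180) rows 5 | 0 -0.03 -0.02 0 0 0 ; 0 -0.03 -0.02 0 0 0 ; 0 -0.03 -0.02 0 0 0 ; 0 -0.03 -0.02 0 0 0 ; 0 -0.03 -0.02 0 0 0
(0.446, -0.02, 0.25, 180) rows 5 | -0.002 -0.036 -0 0 0 0 ; -0.002 -0.036 -0 0 0 0 ; -0.002 -0.036 -0 0 0 0 ; -0.002 -0.036 -0 0 0 0 ; -0.002 -0.036 -0 0 0 0
(0.45, -0.18, 0.25, 180) rows 5 | -0.001 -0.032 -0 0 0 0 ; -0.001 -0.032 -0 0 0 0 ; -0.001 -0.032 -0 0 0 0 ; -0.001 -0.032 -0 0 0 0 ; -0.001 -0.032 -0 0 0 0
```

servo_tool(moves="0 0 0 0 0 0 1; 0 0 -0.015 0 0 0 1; 0 0 -0.03 0 0 0 1; 0 0 -0.035 0 0 0 1; 0 0 -0.035 0 0 0 1; 0 -0.02 -0.03 0 0 0 1; 0 -0.03 -0.02 0 0 0 1; 0 -0.03 -0.02 0 0 0 1; 0 -0.03 -0.015 0 0 0 1; 0 -0.03 -0.01 0 0 0 1; 0 0 0 0 0 0 1")

```text
time_s: 18.65
tool_pos: [0.4349, 0.1919, 0.2485]
tool_rot: [180.0, 0.1, -179.2]
force: [0.9, -1.1, -0.6]
grip_width: 0.0257
```

```bash
python3 - <<'E'
from h import *
print(env.get_obs()["qpos"].round(1))
plan([(.446,-.02,.25,180),(.45,-.2,.25,180)],ng=3)
E
```

```text
[ 48.7  -4.4 -71.4 103.9  -4.2  77.5  69. ]
t 18.65 pos [0.4349 0.1919 0.2485] rot [ 1.7999e+02  8.0000e-02 -1.7924e+02] w 0.0257
(0.446, -0.02, 0.25, 180) rows 6 | -0.001 -0.035 -0 0 0 0.004 ; -0.001 -0.035 -0 0 0 0.004 ; -0.002 -0.035 -0 0 0 0.004 ; -0.002 -0.035 -0 0 0 0.004 ; -0.002 -0.035 -0 0 0 0.004 ; -0.002 -0.035 -0 0 0 0.004
(0.45, -0.2, 0.25, 180) rows 5 | -0.001 -0.036 -0 0 0 0 ; -0.001 -0.036 -0 0 0 0 ; -0.001 -0.036 -0 0 0 0 ; -0.001 -0.036 -0 0 0 0 ; -0.001 -0.036 -0 0 0 0
```

servo_tool(moves="-0.002 -0.035 0 0 0 0 1; -0.002 -0.035 0 0 0 0 1; -0.002 -0.035 0 0 0 0 1; -0.002 -0.035 0 0 0 0 1; -0.002 -0.035 0 0 0 0 1; -0.002 -0.035 0 0 0 0 1; -0.001 -0.036 0 0 0 0 1; -0.001 -0.036 0 0 0 0 1; -0.001 -0.036 0 0 0 0 1; -0.001 -0.036 0 0 0 0 1; -0.001 -0.02 0 0 0 0 1; 0 0 0 0 0 0 1")

```text
time_s: 19.65
tool_pos: [0.4601, -0.1884, 0.2599]
tool_rot: [-179.2, 0.8, -178.4]
force: [0.2, 0.3, 0.2]
grip_width: 0.0263
```

```bash
python3 - <<'E'
from h import *
print(env.get_obs()["qpos"].round(1))
plan([(.52,-.205,.22,90)],ng=3)
E
```

```text
[ 62.3  -0.4 -42.7 101.5   0.2  77.7 111.1]
t 19.65 pos [ 0.4601 -0.1884  0.2599] rot [-179.18    0.79 -178.39] w 0.0263
(0.52, -0.205, 0.22, 90) rows 14 | -0.004 -0.001 0.003 -0 0.003 0.228 ; -0.004 -0.001 0.003 -0 0.003 0.228 ; -0.004 -0 0.003 -0 0.003 0.228 ; -0.004 0 0.003 -0 0.003 0.228 ; -0.004 0.001 0.003 -0 0.003 0.228 ; -0.004 0.001 0.003 -0 0.003 0.228 ; -0.004 0.002 0.003 -0 0.003 0.228 ; -0.004 0.002 0.003 -0 0.003 0.228 ; -0.004 0.003 0.003 -0 0.003 0.228 ; -0.003 0.003 0.003 -0 0.003 0.228 ; -0.003 0.003 0.003 -0 0.003 0.228 ; -0.003 0.004 0.003 -0 0.003 0.228 ; -0.002 0.004 0.003 -0 0.003 0.228 ; -0.002 0.004 0.003 -0 0.003 0.228
```

servo_tool(moves="-0.004 -0.001 0.001 0 0.003 0.228 1; -0.004 -0.001 0.001 0 0.003 0.228 1; -0.004 0 0.001 0 0.003 0.228 1; -0.004 0 0.001 0 0.003 0.228 1; -0.004 0.001 0.001 0 0.003 0.228 1; -0.004 0.001 0.001 0 0.003 0.228 1; -0.004 0.002 0.001 0 0.003 0.228 1; -0.004 0.002 0.001 0 0.003 0.228 1; -0.004 0.003 0.001 0 0.003 0.228 1; -0.003 0.003 0.001 0 0.003 0.228 1; -0.003 0.003 0.001 0 0.003 0.228 1; -0.003 0.004 0.001 0 0.003 0.228 1; -0.002 0.004 0.001 0 0.003 0.228 1; -0.002 0.004 0.001 0 0.003 0.228 1; 0 0 0 0 0 0 1; 0 0 0 0 0 0 1")

```text
time_s: 20.98
tool_pos: [0.528, -0.1689, 0.2521]
tool_rot: [179.9, -0.9, 88.0]
force: [0.4, 0.4, -0.2]
grip_width: 0.0262
```

```bash
python3 - <<'E'
from h import *
c=wcam();cv2.imwrite("pics/w12.png",c["img"][:,:,::-1]);np.save("w12T.npy",c["T"])
plan([(.522,-.205,.10,90)],ng=4)
E
```

```text
t 21.03 pos [ 0.528  -0.1687  0.2522] rot [179.92  -0.91  87.97] w 0.0261
(0.522, -0.205, 0.1, 90) rows 4 | -0.0097 -0.0012 0.0379 0.0008 -0.0079 -0.0177 ; -0.0096 -0.0013 0.0379 0.0008 -0.0079 -0.0177 ; -0.0094 -0.0014 0.038 0.0008 -0.0079 -0.0177 ; -0.0092 -0.0014 0.038 0.0008 -0.0079 -0.0177
```

View pics/w12.png

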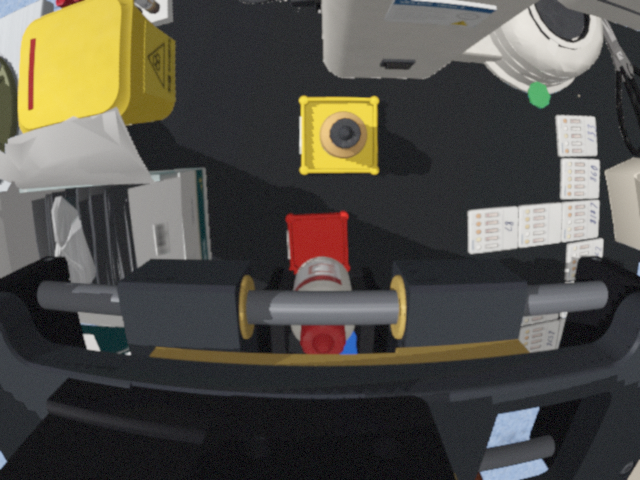

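```bash
python3 - <<'E'
from h import *
c=dict(T=np.load("w12T.npy"),mtx=env.read_camera("wrist")["mtx"])
print([wray(c,u,v,.012)[:2].round(4) for u,v in((290,216),(347,214),(348,262))])
print([wray(c,u,v,.012)[:2].round(4) for u,v in((302,98),(377,98),(378,172),(302,173))], wray(c,344,131,.095))
E
```

```text
[array([ 0.4943, -0.1718]), array([ 0.5555, -0.1718]), array([ 0.5554, -0.2255])]
[array([ 0.5123, -0.0465]), array([ 0.591 , -0.0484]), array([ 0.5897, -0.1276]), array([ 0.5092, -0.1262])] [ 0.5496844  -0.08833571  0.095     ]
```

servo_tool(moves="-0.01 -0.001 0.035 0 -0.008 -0.018 1; -0.01 -0.001 0.035 0 -0.008 -0.018 1; -0.01 -0.001 0.035 0 -0.008 -0.018 1; -0.008 -0.001 0.03 0 -0.008 -0.018 1; 0 0 0 0 0 0 1; 0 0 0 0 0 0 1")

```text
time_s: 21.58
tool_pos: [0.5257, -0.2051, 0.1174]
tool_rot: [179.5, 0.3, 90.9]
force: [-0.4, -0.6, 0.9]
grip_width: 0.0265
```

```bash
python3 - <<'E'
from h import *
c=wcam();cv2.imwrite("pics/w13.png",c["img"][:,:,::-1]);np.save("w13T.npy",c["T"])
plan([(.522,-.203,.06,90)],ng=4,step=.02)
E
```

```text
t 21.63 pos [ 0.5253 -0.2052  0.1174] rot [179.52   0.32  90.93] w 0.026
(0.522, -0.203, 0.06, 90) rows 3 | 0.0009 -0.0013 0.0191 0.0057 0.0036 0.0108 ; 0.0008 -0.0012 0.0191 0.0057 0.0036 0.0108 ; 0.0008 -0.0012 0.0191 0.0057 0.0036 0.0108
```

View pics/w13.png

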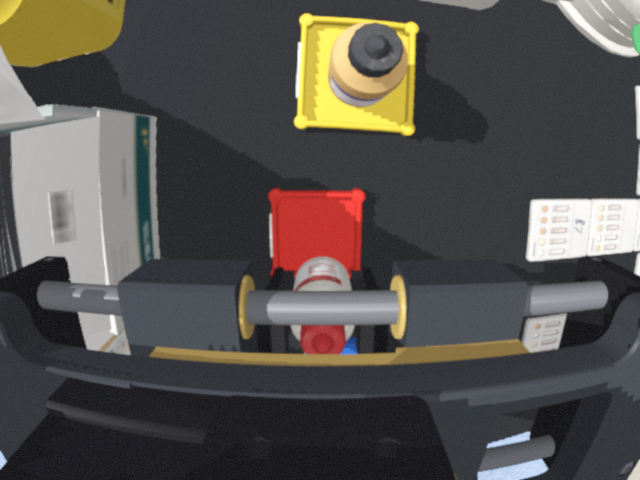

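```bash
python3 - <<'E'
from h import *
c=dict(T=np.load("w13T.npy"),mtx=env.read_camera("wrist")["mtx"])
print([wray(c,u,v,.012)[:2].round(4) for u,v in((272,192),(363,192))])
plan([(.5235,-.203,.06,90)],ng=4,step=.02)
E
```

```text
[array([ 0.4917, -0.172 ]), array([ 0.5551, -0.1712])]
t 21.68 pos [ 0.5263 -0.2053  0.1185] rot [179.4    0.38  90.92] w 0.0261
(0.5235, -0.203, 0.06, 90) rows 3 | 0.0009 -0.0011 0.0195 0.007 0.0043 0.0107 ; 0.0009 -0.0011 0.0195 0.007 0.0043 0.0107 ; 0.0008 -0.001 0.0195 0.007 0.0043 0.0107
```

servo_tool(moves="0.001 -0.001 0.019 0.006 0.004 0.01 1; 0.001 -0.001 0.019 0.006 0.004 0.01 1; 0.001 -0.001 0.019 0.006 0.004 0.01 1; 0 0 0 0 0 0 1; 0 0 0 0 0 0 1")

```text
time_s: 22.1
tool_pos: [0.5332, -0.203, 0.0733]
tool_rot: [178.8, 0.5, 90.2]
force: [0.2, -0.0, 0.5]
grip_width: 0.0261
```

```bash
python3 - <<'E'
from h import *
print(env.get_obs()["force"])
plan([(.5235,-.203,.030,90)],ng=4,step=.01)
E
```

```text
[ 0.18472467 -0.02193077  0.48162257]
t 22.1 pos [ 0.5332 -0.203   0.0733] rot [178.84   0.52  90.21] w 0.0261
(0.5235, -0.203, 0.03, 90) rows 5 | 0.0001 -0.0021 0.0086 0.0081 0.0036 0.0015 ; 0.0001 -0.0021 0.0086 0.0081 0.0036 0.0015 ; 0.0001 -0.002 0.0086 0.0081 0.0036 0.0015 ; 0 -0.002 0.0086 0.0081 0.0036 0.0015 ; 0 -0.002 0.0087 0.0081 0.0036 0.0015
```

servo_tool(moves="0 -0.005 0.008 0.01 0.004 0 1; 0 -0.004 0.009 0.01 0.004 0 1; 0 -0.003 0.009 0.01 0.004 0 1; 0 -0.002 0.006 0.01 0.004 0 1; 0 0 0 0 0 0 1")

```text
time_s: 22.52
tool_pos: [0.5226, -0.2046, 0.0451]
tool_rot: [179.6, 0.3, 90.3]
force: [-0.7, -0.4, -0.1]
grip_width: 0.0263
```

```bash
python3 - <<'E'
from h import *
print(env.get_obs()["force"])
plan([(.5235,-.203,.0285,90)],ng=4,step=.006)
E
```

```text
[-0.65385661 -0.40249287 -0.14870328]
t 22.52 pos [ 0.5226 -0.2046  0.0451] rot [179.57   0.33  90.27] w 0.0263
(0.5235, -0.203, 0.0285, 90) rows 3 | 0.0006 0.0003 0.0055 0.005 0.0039 0.0032 ; 0.0005 0.0003 0.0055 0.005 0.0039 0.0032 ; 0.0005 0.0003 0.0055 0.005 0.0039 0.0032
```

servo_tool(moves="0.001 -0.001 0.006 0.005 0.004 0 1; 0.001 -0.001 0.006 0.005 0.004 0 1; 0 0 0.004 0 0 0 1; 0 0 0.002 0 0 0 1; 0 0 0 0 0 0 1")

```text
time_s: 22.93
tool_pos: [0.521, -0.203, 0.0263]
tool_rot: [179.9, 0.1, 90.2]
force: [-0.5, -0.2, 0.1]
grip_width: 0.0258
```

servo_tool(moves="0 0 0 0 0 0 0.2; 0 0 0 0 0 0 0.1; 0 0 0 0 0 0 -0.1; 0 0 0 0 0 0 -0.3; 0 0 0 0 0 0 -0.3; 0 0 0 0 0 0 -0.3")

```text
time_s: 23.43
tool_pos: [0.5212, -0.2026, 0.0256]
tool_rot: [179.9, 0.1, 90.3]
force: [0.4, 0.2, -0.4]
grip_width: 0.0534
```

```bash
python3 - <<'E'
from h import *
c=wcam();cv2.imwrite("pics/w14.png",c["img"][:,:,::-1])
plan([(.521,-.203,.13,90),(.46,-.18,.25,90)],ng=3)
E
```

```text
t 23.48 pos [ 0.5212 -0.2026  0.0255] rot [1.7988e+02 8.0000e-02 9.0270e+01] w 0.0551
(0.521, -0.203, 0.13, 90) rows 3 | -0 0 -0.035 0.001 0.001 0.003 ; -0 -0 -0.035 0.001 0.001 0.003 ; -0 -0 -0.035 0.001 0.001 0.003
(0.46, -0.18, 0.25, 90) rows 4 | 0.006 -0.015 -0.03 0 0 0 ; 0.006 -0.015 -0.03 0 0 0 ; 0.006 -0.015 -0.03 0 0 0 ; 0.006 -0.015 -0.03 0 0 0
```

View pics/w14.png

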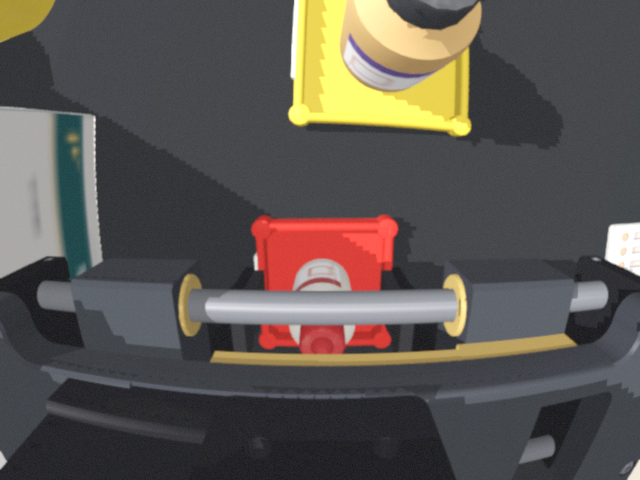

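servo_tool(moves="0 0 -0.015 0 0 0 -0.3; 0 0 -0.035 0 0 0 -0.3; 0 0 -0.035 0 0 0 -0.3; 0 0 -0.035 0 0 0 -1; 0 -0.005 -0.035 0 0 0 -1; 0 -0.01 -0.035 0 0 0 -1; 0 -0.015 -0.03 0 0 0 -1; 0 0 0 0 0 0 -1")

```text
time_s: 24.15
tool_pos: [0.4881, -0.2008, 0.2525]
tool_rot: [-179.7, -0.2, 90.5]
force: [2.3, -0.3, 0.3]
grip_width: 0.0816
```

```bash
python3 - <<'E'
from h import *
c=wcam();cv2.imwrite("pics/w15.png",c["img"][:,:,::-1]);np.save("w15T.npy",c["T"])
plan([(.454,-.16,.26,180,0)],ng=3,turn=6.5)
E
```

```text
t 24.2 pos [ 0.4882 -0.2005  0.2502] rot [-179.67   -0.28   90.46] w 0.0836
(0.454, -0.16, 0.26, 180, 0) rows 14 | 0.003 -0.002 -0.001 -0 -0.001 -0.223 ; 0.003 -0.002 -0.001 -0 -0.001 -0.223 ; 0.003 -0.002 -0.001 -0 -0.001 -0.223 ; 0.004 -0.001 -0.001 -0 -0.001 -0.223 ; 0.004 -0.001 -0.001 -0 -0.001 -0.223 ; 0.004 -0.001 -0.001 -0 -0.001 -0.223 ; 0.004 -0 -0.001 -0 -0.001 -0.223 ; 0.004 0 -0.001 -0 -0.001 -0.223 ; 0.004 0.001 -0.001 -0 -0.001 -0.223 ; 0.004 0.001 -0.001 -0 -0.001 -0.223 ; 0.003 0.002 -0.001 -0 -0.001 -0.223 ; 0.003 0.002 -0.001 -0 -0.001 -0.223 ; 0.003 0.002 -0.001 -0 -0.001 -0.223 ; 0.003 0.003 -0.001 -0 -0.001 -0.223
```

View pics/w15.png

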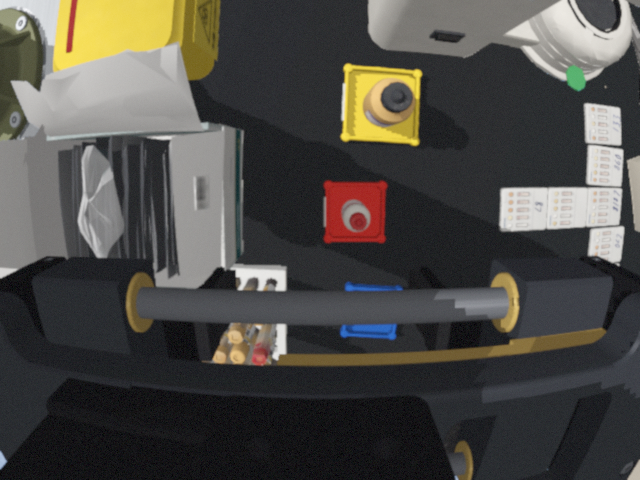

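```bash
python3 - <<'E'
from h import *
c=dict(T=np.load("w15T.npy"),mtx=env.read_camera("wrist")["mtx"])
f=lambda P:np.mean([wray(c,u,v,.012)[:2] for u,v in P],0).round(4)
print("rb",f([(325,183),(384,183),(383,241),(324,240)]),"red",wray(c,359,221,.069).round(4))
print("bb",f([(346,286),(400,289),(396,338),(343,335)]))
E
```

```text
rb [ 0.5221 -0.2034] red [ 0.5218 -0.2021  0.069 ]
bb [ 0.5462 -0.3217]
```

servo_tool(moves="0.003 -0.002 -0.001 0 0 -0.223 -1; 0.003 -0.002 -0.001 0 0 -0.223 -1; 0.003 -0.002 -0.001 0 0 -0.223 -1; 0.004 -0.001 -0.001 0 0 -0.223 -1; 0.004 -0.001 -0.001 0 0 -0.223 -1; 0.004 -0.001 -0.001 0 0 -0.223 -1; 0.004 0 -0.001 0 0 -0.223 -1; 0.004 0 -0.001 0 0 -0.223 -1; 0.004 0.001 -0.001 0 0 -0.223 -1; 0.004 0.001 -0.001 0 0 -0.223 -1; 0.003 0.002 -0.001 0 0 -0.223 -1; 0.003 0.002 -0.001 0 0 -0.223 -1; 0.003 0.002 -0.001 0 0 -0.223 -1; 0.003 0.003 -0.001 0 0 -0.223 -1; 0 0.02 -0.005 0 0 0 -1; 0 0 0 0 0 0 -1")

```text
time_s: 25.58
tool_pos: [0.4384, -0.1304, 0.2388]
tool_rot: [177.6, -2.6, -175.4]
force: [0.8, 0.3, 0.3]
grip_width: 0.0869
```

```bash
python3 - <<'E'
from h import *
print(env.get_obs()["qpos"].round(1))
plan([(.442,.05,.26,180,0),(.45,.10,.24,180,0),(.46,.111,.18,180,-8)],ng=3)
E
```

```text
[ 60.5  -1.7 -44.8 104.9  -2.6  79.6 110.9]
t 25.58 pos [ 0.4384 -0.1304  0.2388] rot [ 177.58   -2.62 -175.37] w 0.0869
(0.442, 0.05, 0.26, 180, 0) rows 5 | -0.003 0.036 -0.003 0.016 -0.019 0.032 ; -0.003 0.036 -0.003 0.016 -0.019 0.032 ; -0.002 0.036 -0.003 0.016 -0.019 0.032 ; -0.002 0.036 -0.004 0.016 -0.019 0.032 ; -0.001 0.036 -0.004 0.016 -0.019 0.032
(0.45, 0.1, 0.24, 180, 0) rows 2 | -0.004 0.025 0.01 0 0 0 ; -0.004 0.025 0.01 0 0 0
(0.46, 0.111, 0.18, 180, -8) rows 2 | -0.005 0.005 0.03 -0 -0.14 -0 ; -0.003 0.005 0.03 -0 -0.14 -0
```

servo_tool(moves="-0.002 0.036 -0.003 0.016 -0.019 0.032 -1; -0.002 0.036 -0.003 0.016 -0.019 0.032 -1; -0.002 0.036 -0.003 0.016 -0.019 0.032 -1; -0.002 0.036 -0.003 0.016 -0.019 0.032 -1; -0.001 0.036 -0.003 0.016 -0.019 0.032 -1; -0.002 0.03 0.005 0 0 0 -1; -0.002 0.022 0.005 0 -0.05 0 -1; -0.002 0.005 0.02 0 -0.1 0 -1; -0.002 0 0.02 0 -0.1 0 -1; 0 0 0 0 0 0 -1; 0 0 0 0 0 0 -1")

```text
time_s: 26.5
tool_pos: [0.4452, 0.129, 0.1991]
tool_rot: [179.6, 6.9, 178.7]
force: [0.2, 0.3, 0.4]
grip_width: 0.0868
```

```bash
python3 - <<'E'
from h import *
print(env.get_obs()["qpos"].round(1))
c=wcam();cv2.imwrite("pics/w16.png",c["img"][:,:,::-1]);np.save("w16T.npy",c["T"])
plan([(.465,.111,.13,180,-8)],ng=4,step=.03)
E
```

```text
[ 48.7 -13.8 -60.8 114.5 -11.9  66.   80.9]
t 26.55 pos [0.4449 0.1288 0.199 ] rot [179.61   6.78 178.67] w 0.087
(0.465, 0.111, 0.13, 180, -8) rows 3 | -0.0041 -0.0059 0.0236 0.0026 -0.0141 -0.0154 ; -0.0039 -0.0059 0.0236 0.0026 -0.0141 -0.0154 ; -0.0036 -0.0059 0.0237 0.0026 -0.0141 -0.0154
```

View pics/w16.png

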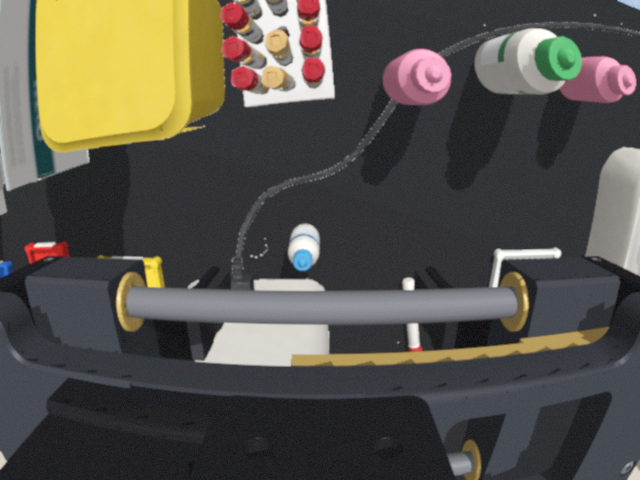

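```bash
python3 - <<'E'
from h import *
c=dict(T=np.load("w16T.npy"),mtx=env.read_camera("wrist")["mtx"])
print(wray(c,303,261,.066))
plan([(.478,.111,.15,180,-7)],ng=4,step=.02)
E
```

```text
[0.48738848 0.11298823 0.066     ]
t 26.6 pos [0.4459 0.1284 0.1998] rot [179.58   6.87 178.64] w 0.0869
(0.478, 0.111, 0.15, 180, -7) rows 4 | -0.0066 -0.0043 0.0133 0.0023 -0.0011 -0.0117 ; -0.0066 -0.0043 0.0133 0.0023 -0.0011 -0.0117 ; -0.0065 -0.0043 0.0133 0.0023 -0.0011 -0.0117 ; -0.0065 -0.0043 0.0133 0.0023 -0.0011 -0.0117
```

servo_tool(moves="-0.008 -0.005 0.012 0 0 -0.01 -1; -0.008 -0.005 0.012 0 0 -0.01 -1; -0.007 -0.004 0.013 0 0 -0.01 -1; -0.006 -0.004 0.013 0 0 -0.01 -1; 0 0 0 0 0 0 -1; 0 0 0 0 0 0 -1")

```text
time_s: 27.1
tool_pos: [0.4885, 0.1066, 0.159]
tool_rot: [179.4, 7.2, 179.1]
force: [-0.4, 0.9, -0.0]
grip_width: 0.0869
```

```bash
python3 - <<'E'
from h import *
print(env.get_obs()["qpos"].round(1))
c=wcam();cv2.imwrite("pics/w17.png",c["img"][:,:,::-1]);np.save("w17T.npy",c["T"])
plan([(.486,.1115,.10,180,-7)],ng=4,step=.02)
E
```

```text
[ 53.   -0.4 -68.  113.5   1.2  59.6  73.5]
t 27.15 pos [0.4886 0.1061 0.1591] rot [179.43   7.22 179.04] w 0.0873
(0.486, 0.1115, 0.1, 180, -7) rows 3 | 0.0034 0.0016 0.0195 0.0052 0.0026 -0.0111 ; 0.0033 0.0017 0.0195 0.0052 0.0026 -0.0111 ; 0.0033 0.0017 0.0195 0.0052 0.0026 -0.0111
```

View pics/w17.png

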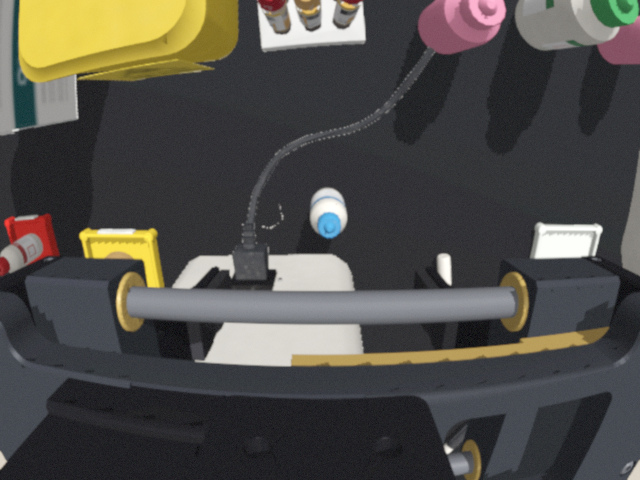

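```bash
python3 - <<'E'
from h import *
d=np.load("cams0.npz")
for k in "ts":
    c={q[2:]:d[q] for q in d if q[:2]==k+"_"};W=cloud(c)
    m=(W[...,0]>.49)&(W[...,0]<.528)&(W[...,1]>-.02)&(W[...,1]<.09)&(W[...,2]>.008)
    v,u=np.nonzero(m);P=W[m]
    for a in P[np.argsort(P[:,2])][::max(1,len(P)//14)]: print(k,a.round(3))
    print(len(P))
c=dict(T=np.load("w17T.npy"),mtx=env.read_camera("wrist")["mtx"])
print("blue",wray(c,329,226,.066))
E
```

```text
t [0.494 0.062 0.008]
t [0.519 0.075 0.01 ]
t [0.491 0.056 0.045]
t [0.508 0.056 0.056]
t [0.502 0.053 0.058]
t [0.494 0.053 0.059]
t [0.521 0.047 0.06 ]
t [0.513 0.064 0.061]
t [0.51  0.061 0.063]
t [0.507 0.047 0.064]
t [0.507 0.053 0.064]
t [0.493 0.056 0.065]
t [0.512 0.053 0.066]
t [0.511 0.045 0.068]
t [0.522 0.058 0.069]
t [0.513 0.055 0.073]
106
s [0.524 0.064 0.042]
s [0.504 0.064 0.05 ]
s [0.523 0.066 0.052]
s [0.508 0.068 0.054]
s [0.49  0.054 0.056]
s [0.495 0.06  0.057]
s [0.521 0.054 0.059]
s [0.524 0.054 0.06 ]
s [0.524 0.046 0.061]
s [0.502 0.049 0.062]
s [0.503 0.051 0.062]
s [0.527 0.065 0.063]
s [0.521 0.064 0.063]
s [0.528 0.071 0.064]
s [0.524 0.051 0.065]
145
blue [0.48787706 0.11186877 0.066     ]
```

servo_tool(moves="0.002 0.003 0.018 0.004 0 -0.01 -0.05; 0.002 0.002 0.018 0.004 0 -0.01 -0.05; 0.002 0.001 0.012 0.004 0 0 -0.05; 0 0 0 0 0 0 -0.05; 0 0 0 0 0 0 -0.05; 0 0 0 0 0 0 -0.05")

```text
time_s: 27.7
tool_pos: [0.4916, 0.1122, 0.1158]
tool_rot: [-179.7, 7.8, 179.5]
force: [0.4, -1.0, 0.2]
grip_width: 0.055
```

```bash
python3 - <<'E'
from h import *
c=wcam();cv2.imwrite("pics/w18.png",cv2.resize(c["img"][170:350,180:460,::-1],None,fx=2.8,fy=2.8,interpolation=cv2.INTER_CUBIC));np.save("w18T.npy",c["T"])
plan([(.488,.113,.085,180,-7)],ng=4,step=.02)
E
```

```text
t 27.75 pos [0.492  0.1122 0.1161] rot [-179.72    7.81  179.49] w 0.0515
(0.488, 0.113, 0.085, 180, -7) rows 2 | 0.0041 0.0004 0.0151 -0.006 0.0141 -0.0088 ; 0.004 0.0004 0.0152 -0.006 0.0141 -0.0088
```

View pics/w18.png

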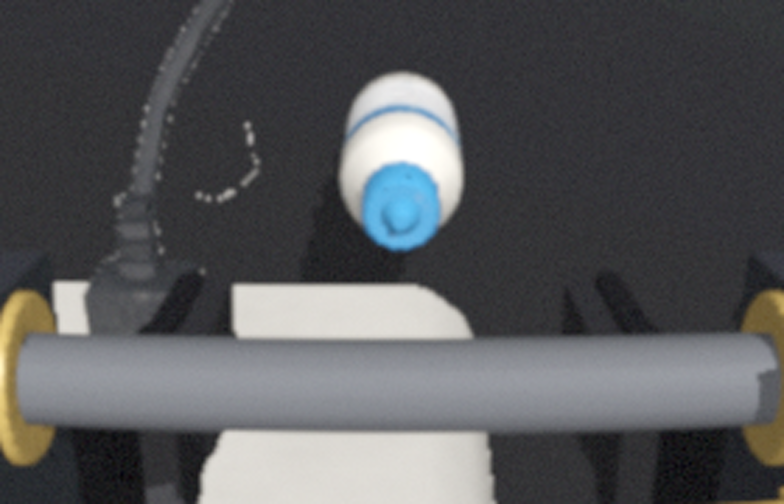

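```bash
python3 - <<'E'
from h import *
c=dict(T=np.load("w18T.npy"),mtx=env.read_camera("wrist")["mtx"])
print("blue",wray(c,180+402/2.8,170+212/2.8,.066), "plug right edge",wray(c,180+195/2.8,170+275/2.8,.066),wray(c,180+155/2.8,170+205/2.8,.05))
E
```

```text
blue [0.48786804 0.11240583 0.066     ] plug right edge [0.50179587 0.06928708 0.066     ] [0.49260689 0.05808428 0.05      ]
```

servo_tool(moves="0.005 0.001 0.014 0 0.014 -0.009 -0.05; 0.005 0.001 0.012 0 0.01 0 -0.05; 0 0 0 0 0 0 -0.05; 0 0 0 0 0 0 -0.05")

```text
time_s: 28.13
tool_pos: [0.489, 0.113, 0.0926]
tool_rot: [-179.5, 7.6, 179.6]
force: [0.1, 0.4, -0.0]
grip_width: 0.0459
```

```bash
python3 - <<'E'
from h import *
c=wcam();cv2.imwrite("pics/w19.png",cv2.resize(c["img"][170:350,180:460,::-1],None,fx=2.8,fy=2.8,interpolation=cv2.INTER_CUBIC));np.save("w19T.npy",c["T"])
plan([(.488,.113,.05,180,-7)],ng=4,step=.02)
E
```

```text
t 28.18 pos [0.489  0.1129 0.0926] rot [-179.5     7.57  179.6 ] w 0.0459
(0.488, 0.113, 0.05, 180, -7) rows 3 | 0.0022 0.0001 0.014 -0.0064 0.0066 -0.0046 ; 0.0021 0.0001 0.014 -0.0064 0.0066 -0.0046 ; 0.0021 0.0001 0.014 -0.0064 0.0066 -0.0046
```

View pics/w19.png

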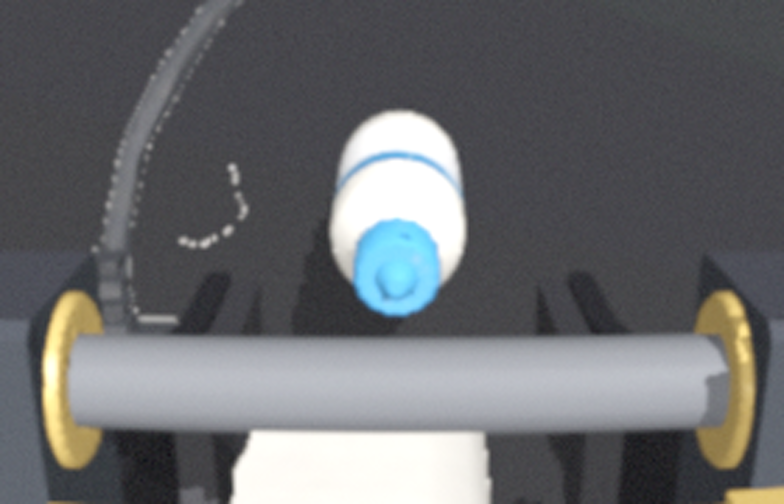

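servo_tool(moves="0.003 0 0.014 -0.005 0.005 0 -0.05; 0.003 0 0.014 -0.005 0.005 0 -0.05; 0.003 0 0.012 0 0 0 -0.05; 0 0 0 0 0 0 -0.05")

```text
time_s: 28.52
tool_pos: [0.4896, 0.1119, 0.0554]
tool_rot: [-179.7, 7.8, 179.5]
force: [-0.2, 0.5, 0.4]
grip_width: 0.0456
```

```bash
python3 - <<'E'
from h import *
print(env.get_obs()["force"])
plan([(.488,.113,.024,180,-7)],ng=4,step=.01)
E
```

```text
[-0.24630866  0.4548062   0.38862968]
t 28.52 pos [0.4896 0.1119 0.0554] rot [-179.7     7.79  179.45] w 0.0456
(0.488, 0.113, 0.024, 180, -7) rows 4 | 0.0015 0.0003 0.0077 -0.0032 0.0069 -0.0048 ; 0.0014 0.0003 0.0077 -0.0032 0.0069 -0.0048 ; 0.0014 0.0003 0.0077 -0.0032 0.0069 -0.0048 ; 0.0014 0.0003 0.0077 -0.0032 0.0069 -0.0048
```

servo_tool(moves="0.002 0.001 0.009 0 0.005 0 -0.05; 0.002 0 0.009 0 0.005 0 -0.05; 0.002 0 0.009 0 0.005 0 -0.05; 0.001 0 0.004 0 0 0 -0.05; 0 0 0 0 0 0 -0.05")

```text
time_s: 28.93
tool_pos: [0.4906, 0.1124, 0.0262]
tool_rot: [-179.7, 7.7, 179.4]
force: [-0.2, 0.2, 0.5]
grip_width: 0.0456
```

servo_tool(moves="0.003 0 0.003 0 0 0 -0.05; 0 0 0 0 0 0 0.2; 0 0 0 0 0 0 0.4; 0 0 0 0 0 0 1; 0 0 0 0 0 0 1; 0 0 0 0 0 0 1; 0 0 0 0 0 0 1; 0 0 0 0 0 0 1", squeeze=8)

```text
time_s: 29.6
tool_pos: [0.4889, 0.1126, 0.0241]
tool_rot: [-179.7, 7.8, 179.4]
force: [-0.3, 0.0, -0.3]
grip_width: 0.0261
```

```bash
python3 - <<'E'
from h import *
print(env.get_obs()["qpos"].round(1))
plan([(.484,.113,.12,180,-7),(.455,.10,.22,180,0),(.45,-.02,.25,180,0),(.46,-.2,.25,180,0)],ng=3)
E
```

```text
[ 38.7  17.3 -61.3 121.   25.8  46.   51.5]
t 29.6 pos [0.4889 0.1126 0.0241] rot [-179.67    7.84  179.37] w 0.0261
(0.484, 0.113, 0.12, 180, -7) rows 3 | -0.003 -0 -0.032 -0.005 0.01 -0.007 ; -0.003 -0 -0.032 -0.005 0.01 -0.007 ; -0.002 0 -0.032 -0.005 0.01 -0.007
(0.455, 0.1, 0.22, 180, 0) rows 3 | 0.006 -0.004 -0.034 -0 0.081 -0 ; 0.007 -0.004 -0.034 -0 0.081 -0 ; 0.008 -0.004 -0.034 -0 0.081 -0
(0.45, -0.02, 0.25, 180, 0) rows 4 | 0.001 -0.03 -0.008 0 0 0 ; 0.001 -0.03 -0.008 0 0 0 ; 0.001 -0.03 -0.008 0 0 0 ; 0.001 -0.03 -0.008 0 0 0
(0.46, -0.2, 0.25, 180, 0) rows 5 | -0.002 -0.036 -0 0 0 0 ; -0.002 -0.036 -0 0 0 0 ; -0.002 -0.036 -0 0 0 0 ; -0.002 -0.036 -0 0 0 0 ; -0.002 -0.036 -0 0 0 0
```

servo_tool(moves="0 0 -0.015 0 0 0 1; 0 0 -0.035 0 0 0 1; 0 0 -0.035 0 0 0 1; 0 0 -0.03 0 0.03 0 1; 0.003 -0.004 -0.03 0 0.081 0 1; 0.003 -0.004 -0.03 0 0.081 0 1; 0.003 -0.004 -0.025 0 0.07 0 1; 0 0 0 0 0 0 1")

```text
time_s: 30.27
tool_pos: [0.4529, 0.1032, 0.2275]
tool_rot: [-179.6, -0.5, 179.6]
force: [0.8, -1.0, -0.1]
grip_width: 0.0261
```

```bash
python3 - <<'E'
from h import *
print(env.get_obs()["qpos"].round(1))
plan([(.452,-.02,.25,180,0),(.47,-.2,.25,180,0),(.52,-.31,.22,180,-4)],ng=3)
E
```

```text
[ 57.3  -4.6 -69.3 106.5  -4.2  75.7  78.8]
t 30.27 pos [0.4529 0.1032 0.2275] rot [-179.61   -0.48  179.64] w 0.0261
(0.452, -0.02, 0.25, 180, 0) rows 4 | 0 -0.031 -0.005 -0.003 -0.004 -0.003 ; 0 -0.031 -0.005 -0.003 -0.004 -0.003 ; 0 -0.031 -0.006 -0.003 -0.004 -0.003 ; 0 -0.031 -0.006 -0.003 -0.004 -0.003
(0.47, -0.2, 0.25, 180, 0) rows 5 | -0.004 -0.036 -0 0 0 0 ; -0.004 -0.036 -0 0 0 0 ; -0.004 -0.036 -0 0 0 0 ; -0.004 -0.036 -0 0 0 0 ; -0.004 -0.036 -0 0 0 0
(0.52, -0.31, 0.22, 180, -4) rows 4 | -0.013 -0.027 0.007 0 -0.035 0 ; -0.012 -0.027 0.008 0 -0.035 0 ; -0.012 -0.027 0.008 0 -0.035 0 ; -0.012 -0.028 0.008 0 -0.035 0
```

servo_tool(moves="0 -0.031 -0.005 0 0 0 1; 0 -0.031 -0.005 0 0 0 1; 0 -0.031 -0.006 0 0 0 1; 0 -0.031 -0.006 0 0 0 1; -0.003 -0.036 0 0 0 0 1; -0.003 -0.036 0 0 0 0 1; -0.003 -0.036 0 0 0 0 1; -0.003 -0.036 0 0 0 0 1; -0.003 -0.036 0 0 0 0 1; -0.012 -0.027 0 0 -0.035 0.05 1; -0.012 -0.027 0 0 -0.035 0.05 1; -0.012 -0.027 0 0 -0.035 0.05 1; -0.012 -0.02 0 0 -0.035 0.05 1; 0 0 0 0 0 0 1; 0 0 0 0 0 0 1")

```text
time_s: 31.52
tool_pos: [0.5147, -0.3187, 0.2483]
tool_rot: [-179.6, 3.9, 174.2]
force: [0.5, 0.8, -0.6]
grip_width: 0.0264
```

```bash
python3 - <<'E'
from h import *
print(env.get_obs()["qpos"].round(1))
c=wcam();cv2.imwrite("pics/w20.png",c["img"][:,:,::-1]);np.save("w20T.npy",c["T"])
plan([(.545,-.321,.13,175,-7.7)],ng=3)
E
```

```text
[ 69.   14.5 -46.   90.7   9.9  75.4 106.3]
t 31.57 pos [ 0.5143 -0.3191  0.2482] rot [-179.54    3.89  174.17] w 0.026
(0.545, -0.321, 0.13, 175, -7.7) rows 4 | -0.006 0.001 0.03 -0.005 -0.033 -0.007 ; -0.005 0 0.03 -0.005 -0.033 -0.007 ; -0.005 0 0.03 -0.005 -0.033 -0.007 ; -0.004 0 0.03 -0.005 -0.033 -0.007
```

View pics/w20.png

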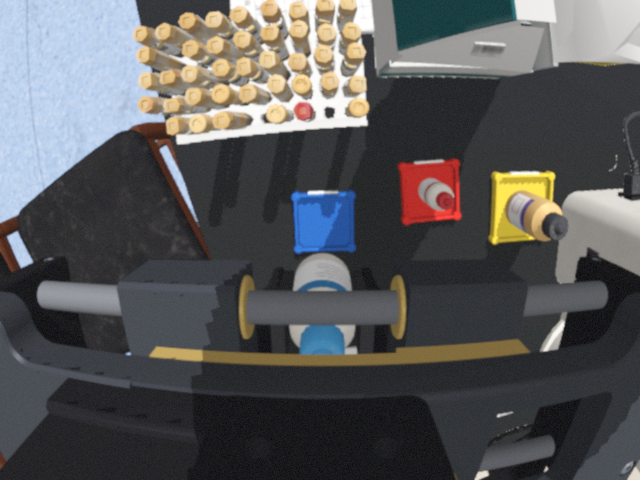

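```bash
python3 - <<'E'
from h import *
c=dict(T=np.load("w20T.npy"),mtx=env.read_camera("wrist")["mtx"])
P=[wray(c,u,v,.012)[:2] for u,v in((296,193),(353,194),(354,250),(295,251))];print(np.round(P,4),np.mean(P,0))
E
```

```text
[[ 0.5108 -0.3478]
 [ 0.5179 -0.2884]
 [ 0.5802 -0.2922]
 [ 0.5749 -0.3568]] [ 0.54593932 -0.32129256]
```

servo_tool(moves="-0.006 0.001 0.03 0 -0.033 0 1; -0.005 0 0.03 0 -0.033 0 1; -0.005 0 0.03 0 -0.033 0 1; -0.004 0 0.028 0 -0.033 0 1; 0 0 0 0 0 0 1; 0 0 0 0 0 0 1")

```text
time_s: 32.12
tool_pos: [0.5486, -0.3125, 0.1335]
tool_rot: [-179.2, 8.0, 175.1]
force: [-0.4, 0.4, 0.3]
grip_width: 0.026
```

```bash
python3 - <<'E'
from h import *
c=wcam();cv2.imwrite("pics/w21.png",c["img"][:,:,::-1]);np.save("w21T.npy",c["T"])
plan([(.545,-.321,.075,175,-7.7)],ng=4,step=.02)
E
```

```text
t 32.17 pos [ 0.5483 -0.3122  0.1334] rot [-179.26    7.99  175.07] w 0.0263
(0.545, -0.321, 0.075, 175, -7.7) rows 3 | 0.0036 -0.0028 0.0192 -0.0085 0.0034 0.0008 ; 0.0035 -0.0028 0.0192 -0.0085 0.0034 0.0008 ; 0.0035 -0.0029 0.0192 -0.0085 0.0034 0.0008
```

View pics/w21.png

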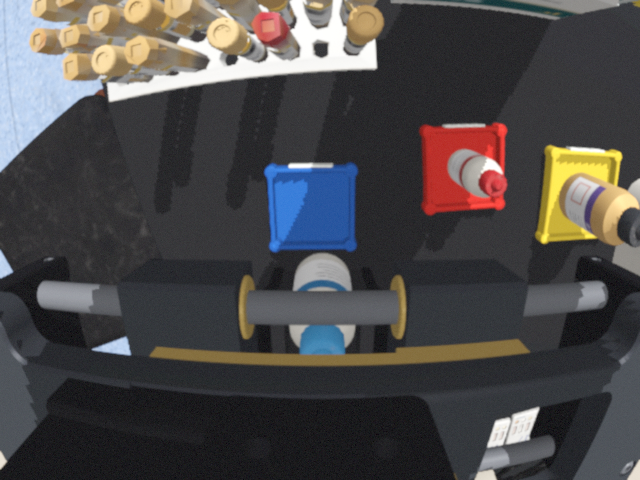

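servo_tool(moves="0.004 -0.003 0.018 -0.008 0.003 0 1; 0.004 -0.003 0.018 -0.008 0.003 0 1; 0.004 -0.003 0.018 -0.008 0.003 0 1; 0 0 0 0 0 0 1; 0 0 0 0 0 0 1")

```text
time_s: 32.58
tool_pos: [0.5486, -0.3223, 0.0896]
tool_rot: [-179.4, 8.4, 175.3]
force: [-0.5, -0.4, -0.3]
grip_width: 0.0265
```

```bash
python3 - <<'E'
from h import *
plan([(.5455,-.321,.05,175,-7.7)],ng=4,step=.01)
E
```

```text
t 32.58 pos [ 0.5486 -0.3223  0.0896] rot [-179.38    8.38  175.34] w 0.0265
(0.5455, -0.321, 0.05, 175, -7.7) rows 4 | 0.0022 0.0004 0.0097 -0.005 0.006 0.0029 ; 0.0022 0.0003 0.0097 -0.005 0.006 0.0029 ; 0.0022 0.0003 0.0097 -0.005 0.006 0.0029 ; 0.0022 0.0003 0.0097 -0.005 0.006 0.0029
```

servo_tool(moves="0.003 0 0.011 -0.006 0.008 0 1; 0.003 0 0.011 -0.006 0.008 0 1; 0.003 0 0.011 -0.006 0.008 0 1; 0.003 0 0.011 -0.006 0.008 0 1; 0 0 0 0 0 0 1")

```text
time_s: 33.0
tool_pos: [0.546, -0.3235, 0.0474]
tool_rot: [-179.8, 7.8, 175.4]
force: [-1.7, -0.2, -0.5]
grip_width: 0.0261
```

```bash
python3 - <<'E'
from h import *
print(env.get_obs()["force"])
plan([(.5455,-.321,.0271,175,-7.7)],ng=4,step=.007)
E
```

```text
[-1.7007331  -0.16562006 -0.54840449]
t 33.0 pos [ 0.546  -0.3235  0.0474] rot [-179.77    7.81  175.42] w 0.0261
(0.5455, -0.321, 0.0271, 175, -7.7) rows 3 | 0.0011 0.0008 0.0067 -0.002 0.0013 0.0048 ; 0.0011 0.0008 0.0067 -0.002 0.0013 0.0048 ; 0.0011 0.0008 0.0067 -0.002 0.0013 0.0048
```

servo_tool(moves="0.001 0.001 0.007 0 0 0 1; 0.001 0.001 0.007 0 0 0 1; 0.001 0 0.005 0 0 0 1; 0 0 0.001 0 0 0 1; 0 0 0 0 0 0 1")

```text
time_s: 33.42
tool_pos: [0.5465, -0.3214, 0.0256]
tool_rot: [-179.8, 7.8, 175.4]
force: [-1.3, -0.3, 3.2]
grip_width: 0.0262
```

Contact with the floor (3 N up). Release.

servo_tool(moves="0 0 -0.001 0 0 0 0.2; 0 0 0 0 0 0 0.1; 0 0 0 0 0 0 -0.1; 0 0 0 0 0 0 -0.3; 0 0 0 0 0 0 -0.3; 0 0 0 0 0 0 -0.3")

```text
time_s: 33.92
tool_pos: [0.5467, -0.3211, 0.0264]
tool_rot: [-179.8, 7.9, 175.5]
force: [0.6, -0.2, -0.0]
grip_width: 0.0541
```

```bash
python3 - <<'E'
from h import *
c=wcam();cv2.imwrite("pics/w22.png",c["img"][:,:,::-1])
plan([(.535,-.32,.13,175,-7.7),(.48,-.25,.25,178,0)],ng=3)
E
```

```text
t 33.97 pos [ 0.5467 -0.3211  0.0264] rot [-179.77    7.85  175.46] w 0.055
(0.535, -0.32, 0.13, 175, -7.7) rows 3 | -0.001 -0 -0.035 -0.002 0.002 0.005 ; -0.001 -0 -0.035 -0.002 0.002 0.005 ; -0.001 -0 -0.035 -0.002 0.002 0.005
(0.48, -0.25, 0.25, 178, 0) rows 4 | 0.011 0.016 -0.032 -0.002 0.067 -0.026 ; 0.012 0.016 -0.031 -0.002 0.067 -0.026 ; 0.013 0.017 -0.031 -0.002 0.067 -0.026 ; 0.014 0.017 -0.03 -0.002 0.067 -0.026
```

View pics/w22.png

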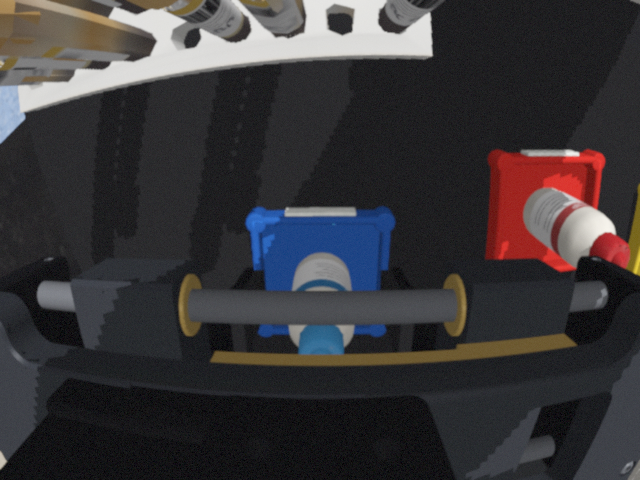

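servo_tool(moves="0 0 -0.015 0 0 0 -0.3; 0 0 -0.035 0 0 0 -0.3; 0 0 -0.035 0 0 0 -0.3; 0 0 -0.035 0 0 0 -0.3; 0.008 0.01 -0.031 0 0.067 -0.02 -1; 0.008 0.016 -0.031 0 0.067 -0.02 -1; 0.008 0.017 -0.031 0 0.067 -0.02 -1; 0.008 0.017 -0.025 0 0.067 -0.02 -1; 0 0 0 0 0 0 -1")

```text
time_s: 34.72
tool_pos: [0.4874, -0.2516, 0.2765]
tool_rot: [-179.7, -0.3, 177.9]
force: [2.6, 1.3, -0.2]
grip_width: 0.0814
```

```bash
python3 - <<'E'
from h import *
print(env.get_obs()["qpos"].round(1))
c=wcam();cv2.imwrite("pics/w23.png",c["img"][:,:,::-1]);np.save("w23T.npy",c["T"])
plan([(.455,-.15,.26,180),(.448,0,.26,180),(.445,.15,.26,180),(.48,.24,.24,185)],ng=3)
E
```

```text
[ 69.    9.3 -49.5  92.5   7.5  81.7 106.6]
t 34.77 pos [ 0.4869 -0.2532  0.2747] rot [-179.67   -0.29  177.77] w 0.0836
(0.455, -0.15, 0.26, 180) rows 3 | 0.012 0.034 0.005 -0.004 -0.003 -0.026 ; 0.012 0.034 0.005 -0.004 -0.003 -0.026 ; 0.011 0.034 0.005 -0.004 -0.003 -0.026
(0.448, 0, 0.26, 180) rows 4 | 0.002 0.037 0 0 0 0 ; 0.002 0.037 0 0 0 0 ; 0.002 0.037 0 0 0 0 ; 0.002 0.037 0 0 0 0
(0.445, 0.15, 0.26, 180) rows 4 | 0.001 0.037 0 0 0 0 ; 0.001 0.037 0 0 0 0 ; 0.001 0.037 0 0 0 0 ; 0.001 0.037 0 0 0 0
(0.48, 0.24, 0.24, 185) rows 3 | -0.012 0.03 0.007 0 0 -0.058 ; -0.013 0.03 0.007 0 0 -0.058 ; -0.013 0.029 0.007 0 0 -0.058
```

View pics/w23.png

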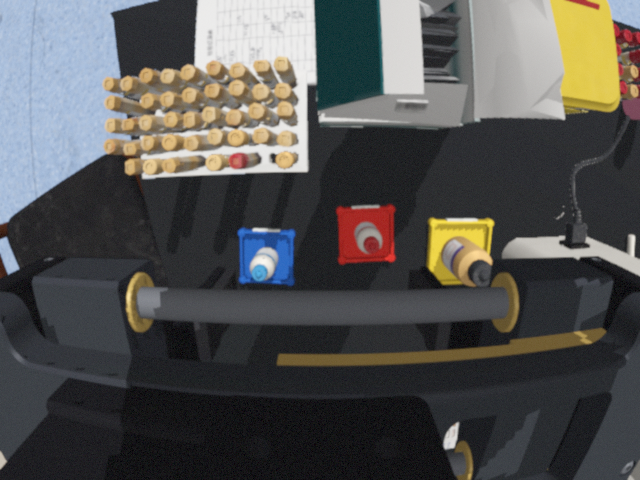

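```bash
python3 - <<'E'
from h import *
c=dict(T=np.load("w23T.npy"),mtx=env.read_camera("wrist")["mtx"])
f=lambda P:np.mean([wray(c,u,v,.012)[:2] for u,v in P],0).round(4)
print("bb",f([(241,231),(294,232),(293,283),(241,283)]),"blue",wray(c,261,272,.069).round(4))
E
```

```text
bb [ 0.5463 -0.3206] blue [ 0.5446 -0.3182  0.069 ]
```

servo_tool(moves="0.012 0.034 0.005 0 0 -0.026 -1; 0.012 0.034 0.005 0 0 -0.026 -1; 0.01 0.034 0.005 0 0 -0.026 -1; 0.002 0.037 0 0 0 0 -1; 0.001 0.037 0 0 0 0 -1; 0 0.037 0 0 0 0 -1; 0 0.037 0 0 0 0 -1; 0 0.037 0 0 0 0 -1; 0 0.037 0 0 0 0 -1; 0 0.037 0 0 0 0 -1; 0 0.037 0 0 0 0 -1; 0 0.02 0 0 0 0 -1; 0 0 0 0 0 0 -1")

```text
time_s: 35.9
tool_pos: [0.4463, 0.1658, 0.2406]
tool_rot: [179.9, -1.3, 178.1]
force: [1.1, -0.0, -0.5]
grip_width: 0.0871
```

```bash
python3 - <<'E'
from h import *
print(env.get_obs()["qpos"].round(1))
plan([(.50,.24,.22,190)],ng=3)
E
```

```text
[ 55.7  -0.4 -77.1 103.5  -1.   77.7  67. ]
t 35.9 pos [0.4463 0.1658 0.2406] rot [179.91  -1.26 178.14] w 0.0871
(0.5, 0.24, 0.22, 190) rows 3 | -0.017 0.025 0.007 0.003 -0.015 -0.138 ; -0.019 0.024 0.007 0.003 -0.015 -0.138 ; -0.02 0.023 0.007 0.003 -0.015 -0.138
```

servo_tool(moves="0 0 0.03 0 0 0 -1; 0 0 0.03 0 0 0 -1; 0 0 0 0 0 0 -1")

```text
time_s: 36.15
tool_pos: [0.4454, 0.164, 0.1773]
tool_rot: [179.9, -1.3, 178.2]
force: [-1.0, -0.9, -1.4]
grip_width: 0.0865
```

```bash
python3 - <<'E'
from h import *
print(env.get_obs()["qpos"].round(2))
E
```

```text
[ 50.74   7.1  -76.48 108.73   6.57  70.83  60.22]
```

Test a small outward (+x) step and see its effect on joint 3.

servo_tool(moves="-0.015 0 0 0 0 0 -1; -0.01 0 0 0 0 0 -1; 0 0 0 0 0 0 -1")

```text
time_s: 36.4
tool_pos: [0.4695, 0.158, 0.1748]
tool_rot: [-179.9, -1.7, 178.0]
force: [-0.8, -0.0, 0.6]
grip_width: 0.087
```

```bash
python3 - <<'E'
from h import *
print(env.get_obs()["qpos"].round(2))
E
```

```text
[ 45.59  13.27 -73.28 105.99  12.51  72.11  56.48]
```

servo_tool(moves="0 0.003 0 0 0 -0.15 -1; 0 0.003 0 0 0 -0.15 -1; 0 0 0 0 0 0 -1")

```text
time_s: 36.65
tool_pos: [0.4694, 0.1606, 0.1757]
tool_rot: [179.8, -1.9, -173.3]
force: [-0.5, -0.2, 0.3]
grip_width: 0.0871
```

```bash
python3 - <<'E'
from h import *
print(env.get_obs()["qpos"].round(2))
E
```

```text
[ 45.89  14.25 -74.41 105.69  13.41  72.59  64.12]
```

servo_tool(moves="-0.006 0.014 0 0 0 0 -1; -0.004 0.012 0 0 0 0 -1; 0 0 0 0 0 0 -1")

```text
time_s: 36.9
tool_pos: [0.4769, 0.1836, 0.177]
tool_rot: [180.0, -1.9, -174.0]
force: [-0.1, -0.0, 0.8]
grip_width: 0.0867
```

```bash
python3 - <<'E'
from h import *
print(env.get_obs()["qpos"].round(2))
E
```

```text
[ 40.23  16.89 -72.5  103.69  15.88  73.49  59.31]
```

servo_tool(moves="0 0.015 0 0 -0.03 0 -1; 0 0.015 0 0 -0.03 0 -1; -0.002 0.015 0 0 0 0 -1; 0 0 0 0 0 0 -1")

```text
time_s: 37.23
tool_pos: [0.4746, 0.2245, 0.1784]
tool_rot: [-179.8, -0.2, -174.7]
force: [-0.6, -0.0, 0.6]
grip_width: 0.0871
```

```bash
python3 - <<'E'
from h import *
print(env.get_obs()["qpos"].round(2))
plan([(.50,.255,.17,190)])
E
```

```text
[ 34.7   17.3  -71.94 103.09  17.31  72.4   53.44]
t 37.23 pos [0.4746 0.2245 0.1784] rot [-1.7984e+02 -1.6000e-01 -1.7468e+02] w 0.0871
(0.5, 0.255, 0.17, 190) rows 2 | -0.014 0.014 0.004 -0.003 -0.003 -0.082 ; -0.015 0.013 0.004 -0.003 -0.003 -0.082
```

servo_tool(moves="-0.014 0.016 0.004 0 0 -0.08 -1; -0.015 0.016 0.004 0 0 -0.08 -1; -0.02 0.008 0 0 0 0 -1; -0.015 0 0 0 0 0 -1; 0 0 0 0 0 0 -1; 0 0 0 0 0 0 -1")

```text
time_s: 37.73
tool_pos: [0.5363, 0.263, 0.1711]
tool_rot: [-179.3, -0.3, -170.6]
force: [0.1, 0.2, -0.7]
grip_width: 0.0871
```

```bash
python3 - <<'E'
from h import *
print(env.get_obs()["qpos"].round(2))
c=wcam();cv2.imwrite("pics/w24.png",c["img"][:,:,::-1]);np.save("w24T.npy",c["T"])
plan([(.60,.255,.12,190.3)],ng=4)
t=env.read_camera("top");cv2.imwrite("pics/t24.png",cv2.resize(t["img"][170:340,160:400,::-1],None,fx=3,fy=3,interpolation=cv2.INTER_CUBIC))
E
```

```text
[ 21.39  28.17 -65.38  93.54  26.69  76.18  51.09]
t 37.78 pos [0.5366 0.2624 0.1711] rot [-179.23   -0.28 -170.66] w 0.0869
(0.6, 0.255, 0.12, 190.3) rows 3 | -0.0205 -0.0056 0.017 -0.0089 -0.0033 -0.0112 ; -0.0205 -0.0058 0.017 -0.0089 -0.0033 -0.0112 ; -0.0204 -0.006 0.017 -0.0089 -0.0033 -0.0112
```

View pics/w24.png

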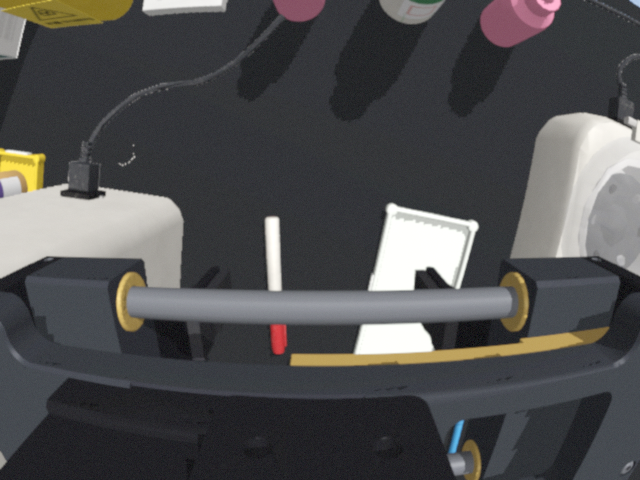

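View pics/t24.png

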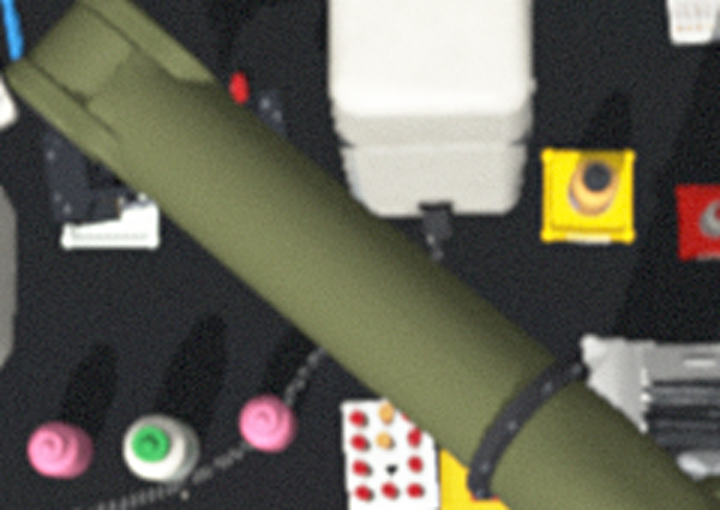

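```bash
python3 - <<'E'
from h import *
c=dict(T=np.load("w24T.npy"),mtx=env.read_camera("wrist")["mtx"])
a=wray(c,272.5,217,.01);b=wray(c,279,353,.01);b2=wray(c,276,287,.01)
print(a,b2,b,np.degrees(np.arctan2(b[1]-a[1],b[0]-a[0])),np.linalg.norm(b-a),(a+b)/2)
print("tray near corners",wray(c,388,206,.009),wray(c,478,226,.009))
plan([(.598,.252,.12,190.3)],ng=4)
E
```

```text
[0.53728405 0.21735558 0.01      ] [0.60065449 0.22877711 0.01      ] [0.66971979 0.23985533 0.01      ] 9.642021055565664 0.13433340296691995 [0.60350192 0.22860546 0.01      ]
tray near corners [0.51146628 0.31395339 0.009     ] [0.51418464 0.4010478  0.009     ]
t 37.88 pos [0.5361 0.2628 0.1712] rot [-179.21   -0.25 -170.61] w 0.0867
(0.598, 0.252, 0.12, 190.3) rows 3 | -0.0199 -0.0067 0.0171 -0.0091 -0.003 -0.0106 ; -0.0198 -0.0069 0.0171 -0.0091 -0.003 -0.0106 ; -0.0197 -0.007 0.0171 -0.0091 -0.003 -0.0106
```

servo_tool(moves="-0.02 -0.003 0.015 -0.009 0 0 -1; -0.02 -0.005 0.015 -0.009 0 0 -1; -0.019 -0.006 0.015 -0.009 0 0 -1; 0 0 0 0 0 0 -1; 0 0 0 0 0 0 -1")

```text
time_s: 38.3
tool_pos: [0.5959, 0.2555, 0.128]
tool_rot: [-179.8, -0.1, -170.6]
force: [-0.9, -0.1, -0.2]
grip_width: 0.0871
```

```bash
python3 - <<'E'
from h import *
print(env.get_obs()["qpos"].round(1))
plan([(.6,.2483,.06,189.7)],ng=4,step=.02)
E
```

```text
[ 17.7  35.5 -60.6  89.   31.9  74.5  52.3]
t 38.3 pos [0.5959 0.2555 0.128 ] rot [-1.7981e+02 -7.0000e-02 -1.7058e+02] w 0.0871
(0.6, 0.2483, 0.06, 189.7) rows 4 | -0.0008 -0.0019 0.017 -0.0017 -0.0007 -0.0025 ; -0.0007 -0.0019 0.017 -0.0017 -0.0007 -0.0025 ; -0.0007 -0.0019 0.017 -0.0017 -0.0007 -0.0025 ; -0.0007 -0.0019 0.017 -0.0017 -0.0007 -0.0025
```

servo_tool(moves="0 -0.002 0.018 0 0 0 -1; 0 -0.002 0.018 0 0 0 -1; 0 -0.002 0.018 0 0 0 -1; 0 -0.001 0.014 0 0 0 -1; 0 0 0 0 0 0 -1")

```text
time_s: 38.72
tool_pos: [0.5945, 0.2481, 0.063]
tool_rot: [-179.8, 0.2, -170.5]
force: [-0.7, -0.4, -0.6]
grip_width: 0.0873
```

```bash
python3 - <<'E'
from h import *
c=wcam();cv2.imwrite("pics/w25.png",c["img"][:,:,::-1])
plan([(.6,.2483,.014,189.7)],ng=4,step=.015)
E
```

```text
t 38.77 pos [0.595  0.2488 0.0645] rot [-179.83    0.27 -170.52] w 0.087
(0.6, 0.2483, 0.014, 189.7) rows 4 | -0.0011 -0.0003 0.0126 -0.0015 0.0023 -0.0019 ; -0.0012 -0.0003 0.0126 -0.0015 0.0023 -0.0019 ; -0.0012 -0.0003 0.0126 -0.0015 0.0023 -0.0019 ; -0.0012 -0.0003 0.0126 -0.0015 0.0023 -0.0019
```

View pics/w25.png

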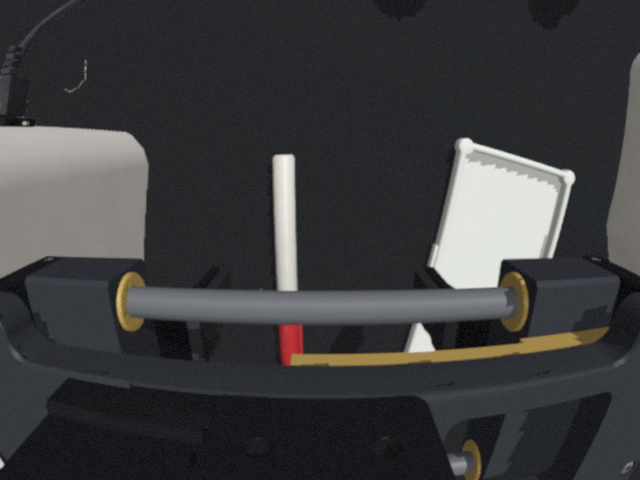

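servo_tool(moves="-0.002 0 0.012 0 0 0 -0.75; -0.002 0 0.012 0 0 0 -0.75; -0.001 0 0.01 0 0 0 -0.75; 0 0 0 0 0 0 -0.75")

```text
time_s: 39.1
tool_pos: [0.6019, 0.2512, 0.0317]
tool_rot: [-179.9, 0.6, -170.5]
force: [0.3, -0.2, 0.1]
grip_width: 0.077
```

```bash
python3 - <<'E'
from h import *
plan([(.6,.2483,.014,189.7)],ng=4,step=.015)
E
```

```text
t 39.1 pos [0.6019 0.2512 0.0317] rot [-179.89    0.6  -170.49] w 0.077
(0.6, 0.2483, 0.014, 189.7) rows 2 | 0.0013 -0.0013 0.0088 -0.0019 0.0104 -0.0032 ; 0.0012 -0.0013 0.0088 -0.0019 0.0104 -0.0032
```

servo_tool(moves="0.001 -0.002 0.009 0 0.01 0 -0.75; 0.001 -0.001 0.007 0 0.01 0 -0.75; 0 0 0.002 0 0 0 -0.75; 0 0 0 0 0 0 -0.75")

```text
time_s: 39.43
tool_pos: [0.6005, 0.2483, 0.0116]
tool_rot: [-179.9, -0.1, -170.5]
force: [-0.3, -0.4, 2.8]
grip_width: 0.0759
```

servo_tool(moves="0 0 -0.002 0 0 0 -0.6; 0 0 0 0 0 0 -0.4; 0 0 0 0 0 0 -0.2; 0 0 0 0 0 0 0; 0 0 0 0 0 0 0.2; 0 0 0 0 0 0 0.4; 0 0 0 0 0 0 0.6; 0 0 0 0 0 0 0.8; 0 0 0 0 0 0 1; 0 0 0 0 0 0 1; 0 0 0 0 0 0 1; 0 0 0 0 0 0 1", squeeze=8)

```text
time_s: 40.43
tool_pos: [0.6014, 0.2487, 0.0153]
tool_rot: [-179.9, 0.1, -170.5]
force: [0.6, 0.2, 0.1]
grip_width: 0.0129
```

```bash
python3 - <<'E'
from h import *
c=wcam();cv2.imwrite("pics/w26.png",c["img"][:,:,::-1])
plan([(.6,.2483,.06,189.7)],ng=4,step=.015)
E
```

```text
t 40.48 pos [0.6014 0.2487 0.0153] rot [-1.7994e+02  7.0000e-02 -1.7048e+02] w 0.0126
(0.6, 0.2483, 0.06, 189.7) rows 3 | 0.0005 -0.0001 -0.0149 -0.0007 0.0009 -0.002 ; 0.0005 -0.0001 -0.0149 -0.0007 0.0009 -0.002 ; 0.0005 -0 -0.0149 -0.0007 0.0009 -0.002
```

View pics/w26.png

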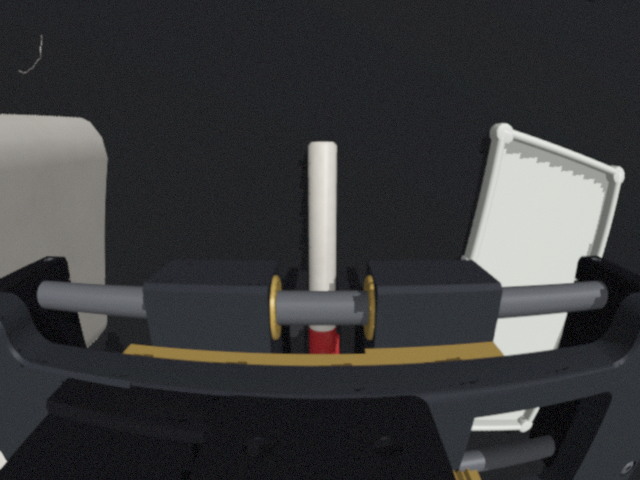

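```bash
python3 - <<'E'
from h import *
d=np.load("cams0.npz")
for k in "ts":
    c={q[2:]:d[q] for q in d if q[:2]==k+"_"};W=cloud(c).reshape(-1,3)
    for x in (.54,.56,.58,.6,.62,.64):
        m=(abs(W[:,0]-x)<.01)&(W[:,1]>.39)&(W[:,1]<.6)&(W[:,2]>.03)
        if m.any(): print(k,x,m.sum(),"ymin",W[m][:,1].min().round(3),"zmax",W[m][:,2].max().round(3))
plan([(.60,.255,.065,189.7),(.597,.353,.065,179)],ng=4,step=.025)
E
```

```text
t 0.54 407 ymin 0.446 zmax 0.106
t 0.56 311 ymin 0.453 zmax 0.095
t 0.58 82 ymin 0.475 zmax 0.076
s 0.54 391 ymin 0.452 zmax 0.098
s 0.56 200 ymin 0.465 zmax 0.088
s 0.58 14 ymin 0.476 zmax 0.071
t 40.48 pos [0.6014 0.2487 0.0153] rot [-1.7994e+02  7.0000e-02 -1.7048e+02] w 0.0126
(0.6, 0.255, 0.065, 189.7) rows 3 | 0.0001 0.0021 -0.0166 -0.0007 0.0009 -0.002 ; 0.0001 0.0021 -0.0166 -0.0007 0.0009 -0.002 ; 0.0001 0.0022 -0.0166 -0.0007 0.0009 -0.002
(0.597, 0.353, 0.065, 179) rows 4 | -0.0034 0.0243 0 0 -0 0.0934 ; -0.0023 0.0244 0 0 -0 0.0934 ; -0.0011 0.0245 0 0 -0 0.0934 ; 0 0.0245 0 0 -0 0.0934
```

servo_tool(moves="0 0 -0.012 0 0 0 1; 0 0.002 -0.018 0 0 0 1; 0 0.002 -0.018 0 0 0 1; -0.003 0.024 0 0 0 0.093 1; -0.002 0.024 0 0 0 0.093 1; -0.001 0.024 0 0 0 0.093 1; 0 0.018 0 0 0 0.093 1; 0 0 0 0 0 0 1; 0 0 0 0 0 0 1")

```text
time_s: 41.23
tool_pos: [0.5994, 0.345, 0.072]
tool_rot: [179.9, 0.2, 178.1]
force: [0.5, -0.1, 0.3]
grip_width: 0.0122
```

```bash
python3 - <<'E'
from h import *
print(env.get_obs()["qpos"].round(1))
c=wcam();cv2.imwrite("pics/w27.png",c["img"][:,:,::-1]);np.save("w27T.npy",c["T"])
plan([(.597,.351,.04,179)],ng=4,step=.02)
E
```

```text
[  4.9  41.4 -54.5  85.3  34.8  71.1  34. ]
t 41.28 pos [0.5991 0.3453 0.0722] rot [179.9    0.18 178.16] w 0.0124
(0.597, 0.351, 0.04, 179) rows 2 | 0.0012 0.0028 0.0161 0.0017 0.0032 -0.0146 ; 0.0011 0.0028 0.0161 0.0017 0.0032 -0.0146
```

View pics/w27.png

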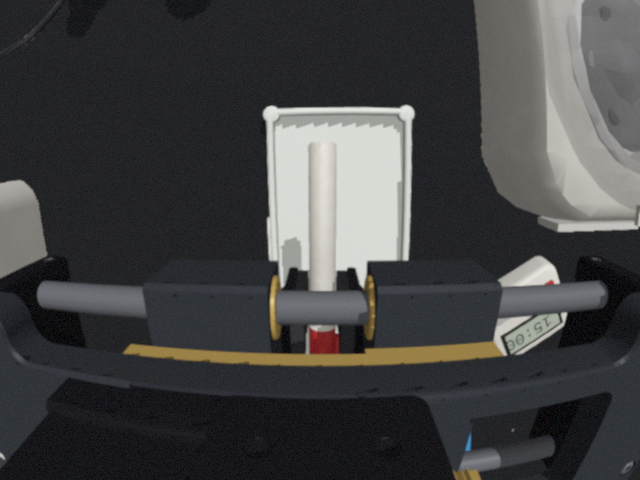

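```bash
python3 - <<'E'
from h import *
c=dict(T=np.load("w27T.npy"),mtx=env.read_camera("wrist")["mtx"])
a=wray(c,265,107,.009);b=wray(c,413,107,.009);print(a,b, "marker end",wray(c,322,143,.066))
E
```

```text
[0.50981424 0.31487825 0.009     ] [0.51166842 0.40025759 0.009     ] marker end [0.53279711 0.346691   0.066     ]
```

servo_tool(moves="0.001 0.003 0.015 0 0 -0.015 1; 0.001 0.003 0.015 0 0 -0.015 1; 0 0 0 0 0 0 1; 0 0 0 0 0 0 1")

```text
time_s: 41.67
tool_pos: [0.5992, 0.3451, 0.0378]
tool_rot: [-179.8, 0.2, 178.8]
force: [0.1, 0.3, 0.7]
grip_width: 0.0123
```

```bash
python3 - <<'E'
from h import *
plan([(.597,.352,.0175,179)],ng=4,step=.01)
E
```

```text
t 41.67 pos [0.5992 0.3451 0.0378] rot [-1.7984e+02  1.6000e-01  1.7881e+02] w 0.0123
(0.597, 0.352, 0.0175, 179) rows 3 | 0.0008 0.0023 0.0068 -0.0019 0.0019 -0.0022 ; 0.0008 0.0023 0.0068 -0.0019 0.0019 -0.0022 ; 0.0008 0.0023 0.0068 -0.0019 0.0019 -0.0022
```

servo_tool(moves="0.002 0.007 0.004 0 0 0 1; 0.001 0.003 0.006 0 0 0 1; 0 0 0.006 0 0 0 1; 0 0 0.003 0 0 0 1; 0 0 0 0 0 0 1")

```text
time_s: 42.08
tool_pos: [0.5967, 0.3543, 0.0164]
tool_rot: [-179.7, 0.1, 178.7]
force: [0.0, -1.6, 3.3]
grip_width: 0.0126
```

```bash
python3 - <<'E'
from h import *
print(env.get_obs()["force"])
plan([(.597,.352,.0175,179)],ng=4,step=.01)
E
```

```text
[ 0.04643964 -1.63064346  3.34356933]
t 42.08 pos [0.5967 0.3543 0.0164] rot [-1.7974e+02  1.1000e-01  1.7872e+02] w 0.0126
(0.597, 0.352, 0.0175, 179) rows 1 | -0.0004 -0.0023 -0.0011 -0.0092 0.0038 -0.0098
```

servo_tool(moves="0 0 -0.001 0 0 0 0.6; 0 0 0 0 0 0 0.45; 0 0 0 0 0 0 0.36; 0 0 0 0 0 0 0.36; 0 0 0 0 0 0 0.36; 0 0 -0.015 0 0 0 0.36; 0 0 -0.03 0 0 0 0.36; 0 0 -0.03 0 0 0 0.36; 0 0 -0.03 0 0 0 0.36; 0.01 -0.01 -0.03 0 0 0 0.36; 0.01 -0.02 -0.02 0 0 0 0.36; 0 0 0 0 0 0 0.36")

```text
time_s: 43.08
tool_pos: [0.5735, 0.3262, 0.1829]
tool_rot: [-179.8, -0.0, 178.9]
force: [1.3, 0.3, -0.1]
grip_width: 0.0279
```

```bash
python3 - <<'E'
from h import *
print(env.get_obs()["qpos"].round(1))
c=wcam();cv2.imwrite("pics/w28.png",c["img"][:,:,::-1]);np.save("w28T.npy",c["T"])
for n in("top","scene"):
    t=env.read_camera(n);cv2.imwrite(f"pics/{n}28.png",t["img"][:,:,::-1])
E
```

```text
[  9.6  33.2 -59.5  83.8  28.9  79.5  37.8]
```

View pics/w28.png

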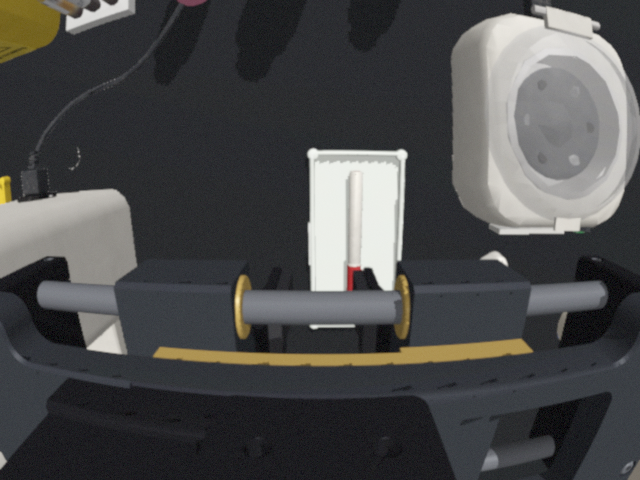

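View pics/scene28.png

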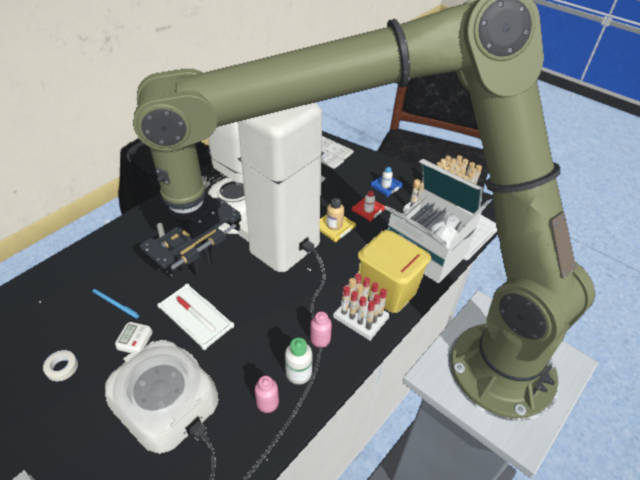

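```bash
python3 - <<'E'
from h import *
c=dict(T=np.load("w28T.npy"),mtx=env.read_camera("wrist")["mtx"])
print("tray",wray(c,307,149,.009)[:2],wray(c,407,150,.009)[:2],wray(c,311,328,.009)[:2],"marker end",wray(c,356,171,.012)[:2],wray(c,352,280,.012)[:2])
t=env.read_camera("top");W=cloud(t)
cv2.imwrite("pics/t29.png",cv2.resize(t["img"][180:340,160:460,::-1],None,fx=2.6,fy=2.6,interpolation=cv2.INTER_CUBIC))
s=env.read_camera("scene");cv2.imwrite("pics/s29.png",np.hstack([cv2.resize(s["img"][270:360,150:250,::-1],(400,360),interpolation=cv2.INTER_CUBIC),cv2.resize(s["img"][155:245,310:410,::-1],(400,360),interpolation=cv2.INTER_CUBIC)]))
E
```

```text
tray [0.50967561 0.31326191] [0.51094138 0.40127028] [0.68027646 0.31219772] marker end [0.529479   0.35540578] [0.62934596 0.35176863]
```

View pics/t29.png

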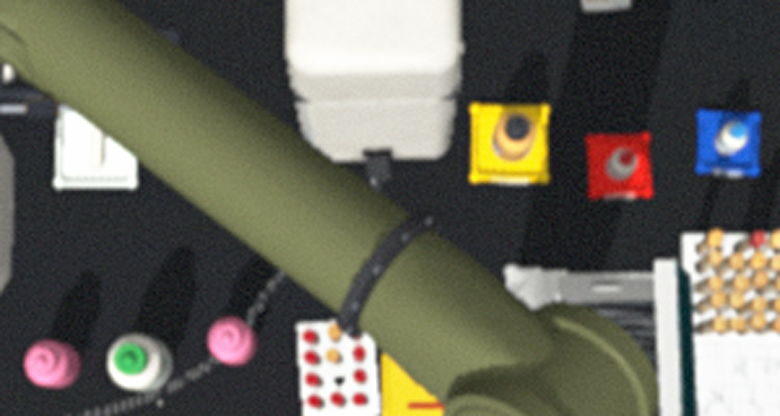

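View pics/s29.png

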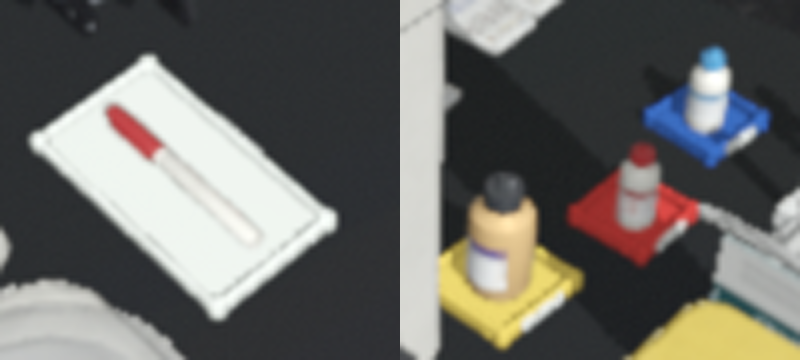

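```bash
python3 - <<'E'
from h import *
t=env.read_camera("top");q=lambda x,y:((x+.5)/2.6-.5+160,(y+.5)/2.6-.5+180)
for n,p,h in(("amber",(518,129),.095),("red",(628,156),.069),("blue",(739,129),.069),("wash",(130,357),.118)): print(n,ray(t,*q(*p),h)[:2].round(4))
print(env.get_obs()["joint_velocities"].round(2))
print(env.sign_off())
E
```

```text
amber [ 0.5466 -0.0885]
red [ 0.5213 -0.2037]
blue [ 0.5478 -0.3203]
wash [0.3211 0.3008]
[-0.07  0.14 -0.12 -0.09 -0.   -0.03  0.04]
the job is handed in; nothing more can be done
None
```

I've handed the job in, at about 43 s on the robot's clock. By my last images all four things are in place. `sign_off` gives no verdict, so these checks are my own measurements.

| Thing | Where it is now | Measured off centre |
|---|---|---|
| Amber bottle | Upright in the yellow bay | about 2–3 mm |
| Red dropper | Upright in the red bay | about 1 mm |
| Blue dropper | Upright in the blue bay | about 3 mm |
| Red marker | Flat in the pen tray | about 1 mm along, 4 mm across |
| Wash bottle | Untouched | under 1 mm from its start position |

- **Uprightness:** I judged it by eye in the final pictures and didn't measure it as an angle.
- **Cameras:** the scene camera disagreed with the top and wrist cameras by up to about 6 mm on the bottles. I went by the top and wrist cameras.
- **Joint limits:** joint 3 reached about -77° against its -79.2° limit on the last crossing, and joint 2 about -14° against -17.3°. I backed joint 3 away before reaching for the marker. No limit was passed in any reading I took.
- **Contact:** the highest force in any reading I took was about 4 N, when the marker touched the tray floor.

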